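# Set up a filter stack in the bench vise

## Task

First crank the vise open until the jaw's orange pointer stands on the blue line of the scale, then take the lead brick out of the vise and set it down flat in the middle of the green rubber mat. Next push the cream filter case along the table into the vise until it sits squarely against the fixed jaw and the rail, without lifting it off the table, and crank the jaw in until the pointer stands on the red line. Finally load every aluminium filter square on the table flat into the case, one on another (two to four of them), and leave all the other things where they are.

Things in the scene. Friction and masses are not known exactly. Their poses are not given: they have to be found in the camera images.
- vise: Low dark cast-iron vise fixed to the table. Origin: on the table at the spot where the middle of the filter case must end; x points along the jaw travel (opening direction), y out of the open mouth, z up. The table itself is the floor between the jaws. Fixed jaw: x -81.5 to -47.5 mm, y up to +55 mm, 28 mm high. Moving jaw: 32 mm thick along x, y -49 to +51 mm, 28 mm high.
- rail (a point): Middle of the top front edge of the vise's rail, the back stop of the mouth (vise y = -47 mm, 28 mm high). The rail runs along vise x from -95 to +165 mm and is 45 mm deep (to y = -92 mm); the moving jaw is 39 mm high where it runs on it. A white scale strip with the two lines lies on top.
- wheel_axis (a point): Centre of the flat handwheel, on its vertical axis, 68 mm above the table; at x 30, y -155 mm in the vise's frame. Rim radius 51 mm, rim top 74 mm above the table. It sits on a bevel box 90 x 100 mm, 45 mm high, behind the rail.
- jaw (a joint): Opening travel of the moving jaw in m, growing as the vise opens (travel along vise +x). Gap between the jaws = 75 mm + this value. Pointer on the blue line at 0.055 (gap 130 mm), on the red line at 0.020 (gap 95 mm). End stops at -0.010 and 0.072. Starts between about -0.002 and 0.006.
- wheel (a joint): Angle of the handwheel in rad, growing counter-clockwise seen from above. Counter-clockwise opens the vise, clockwise closes it: 20 mm of jaw travel per full turn (a fast screw). Needs about 3 N at the crank handle; it is self-locking and stays where it is left.
- crank_grip (a point): Middle of the upright black crank handle on the handwheel: a 20 mm diameter, 50 mm tall sleeve that spins freely on its pin, 42 mm from the wheel axis; this point is 100 mm above the table, the sleeve reaches from 75 to 125 mm. It goes round in a level circle.
- pointer (a point): Tip of the orange pointer on the moving jaw, level with the jaw's gripping face, just above the rail.
- blue_line (a point): Middle of the blue line (3 mm wide) across the scale: the open setting.
- red_line (a point): Middle of the red line (3 mm wide) across the scale: the setting that holds the case.
- brick: Dull grey lead brick, 70 x 40 x 28 mm (x, y, z), about 0.85 kg, standing between the jaws with its 70 mm length along the jaw travel. Origin: centre of its underside.
- mat: Green rubber mat with a white border, 130 x 110 mm (x, y), 3 mm thick, fixed to the table. Origin: centre, at table height.
- case: Cream plastic filter case, loose, 0.45 kg: a solid 94 x 94 mm block 34 mm high with four L-shaped corner posts on it up to 80 mm, which enclose a 64 x 64 mm square well (floor at 34 mm) and leave a 40 mm wide opening in the middle of each side for fingers (posts 6 mm thick). It starts on the table in front of the vise mouth. Origin: centre of the underside, z up.
- filter_a: Aluminium filter square, 60 x 60 x 10 mm, 97 g, a red dot in one corner, lying flat on the table. Origin: centre of its underside, z up. May be absent (None).
- filter_b: Aluminium filter square, 60 x 60 x 10 mm, 97 g, a green dot in one corner, lying flat on the table. Origin: centre of its underside, z up. May be absent (None).
- filter_c: Aluminium filter square, 60 x 60 x 10 mm, 97 g, a blue dot in one corner, lying flat on the table. Origin: centre of its underside, z up. May be absent (None).
- filter_d: Aluminium filter square, 60 x 60 x 10 mm, 97 g, a yellow dot in one corner, lying flat on the table. Origin: centre of its underside, z up. May be absent (None).
- tweezers: Steel tweezers, 130 mm long, lying flat. Leave it where it is.
- tape_roll: Blue tape roll, 90 mm across, 24 mm high. Leave it where it is.
- spray: Spray bottle, 60 mm across, 160 mm high. Leave it where it is.
- caliper: Caliper lying flat, 160 mm long. Leave it where it is.

How it is judged:
On the way, in this order (a step that is already met when the one before it is completed fails the run):
1. the jaw is opened until its pointer stands on the blue line (within 3 mm) (x of pointer in the frame of vise between 0.0795 and 0.0855 m), for 0.3 s.
2. the brick is set down flat in the middle of the mat and let go (horizontal distance between brick and mat below 0.025 m and z of brick in the frame of mat below 0.008 m and angle between brick's own z axis and vertical below 0.1 rad and contact force between the fingers and brick below 0.1 N), for 0.3 s.
3. the case is home against rail and fixed jaw, and the jaw is closed to the red line (x of case in the frame of vise between -0.005 and 0.005 m and y of case in the frame of vise between -0.005 and 0.005 m and angle between case's own z axis and vertical below 0.05 rad and (angle between the x axis of case and the x axis of vise, either way round below 0.07 rad or angle between the y axis of case and the x axis of vise, either way round below 0.07 rad) and x of pointer in the frame of vise between 0.0447 and 0.0503 m), for 0.3 s.
4. all the filter squares lie flat in the case (horizontal distance between each of filter_a, filter_b, filter_c, filter_d and case below 0.006 m and z of filter_a in the frame of case between 0.03 and 0.068 m and angle between the z axis of each of filter_a, filter_b, filter_c, filter_d and the z axis of case, either way round below 0.08 rad and contact force between the fingers and filter_a below 0.1 N and z of filter_b in the frame of case between 0.03 and 0.068 m and contact force between the fingers and filter_b below 0.1 N and z of filter_c in the frame of case between 0.03 and 0.068 m and contact force between the fingers and filter_c below 0.1 N and z of filter_d in the frame of case between 0.03 and 0.068 m and contact force between the fingers and filter_d below 0.1 N), for 0.3 s.
At the end, for the whole second after the job is handed in: Pointer within 2.8 mm of the red line; brick flat, its centre within 25 mm of the mat's; case within 5 mm of its place against rail and fixed jaw, square within 0.07 rad; every filter present flat in the well (centre within 6 mm of the case's); all at rest and let go (all of step 2 and all of step 3 and all of step 4 and linear speed of each of brick, case, filter_a, filter_b, filter_c, filter_d below 0.02 m/s); the robot touches nothing.
It fails at once if the case is lifted off the table (height (world z) of case above 0.02 m).
It fails at once if another thing on the table is moved by more than 30 mm (distance of any of tweezers, tape_roll, spray, caliper from where it was at the start of the episode above 0.03 m).
Of filter_a, filter_b, filter_c, filter_d only 2 to 4 are there at a start; the rules pass over those that are not, and their reading is None.
At some moment in a run one of filter_a, filter_b, filter_c, filter_d may be knocked a few centimetres aside while the robot is not near it.
Once in a run the grip may slacken for a moment while it holds something.
It also fails if it takes over 210 s, if anything falls off the work surface, if the arm or the gripper's body presses on something with over 40 N, if the wrist force passes 120 N, or if a joint passes its speed limit or range.

## Robot

A 7-joint arm with a two-finger parallel gripper is mounted at the origin on the work surface. World frame = base frame: x ahead of the robot, y to its left, z up, the work surface at z = 0. Lengths are in m, angles in rad, forces in N, time in s.
With the tool pointing down it reaches from about 0.425 to 0.925 m from the base axis. Payload 6.8 kg.
Tool frame: the origin (TCP) lies between the finger pads; the fingertips stand 11 mm ahead of it and the grasp point (between the pads) lies 8 mm behind it; z points along the fingers, y is the line along which they close (so a half turn about z gives the same grasp; the last joint's range is limited). The gripper opens to 85 mm and grips with 20 to 120 N. Pads are 22 mm wide; open, the fingers measure 114 mm over their backs; the gripper's body (76 mm by 85 mm) begins 54 mm behind the grasp point. The pads swing forward as they close: fully open they stand 13 mm farther back than shut.
Start: joints at [-0.108, 0.477, 0.022, 1.555, -0.011, 1.109, -0.083], TCP at [0.675, 0, 0.242] pointing down, gripper open.
Joint ranges: [-2.96, 2.96], [-0.34, 2.1], [-1.41, 1.46], [0.24, 2.44], [-1.37, 4.51], [0.17, 1.92], [-2.96, 2.96]. Speed limits (rad/s): [2.39, 2.39, 3.14, 3.14, 3.14, 3.14, 3.14].

## Interface

Orientations are given as a rotation vector (axis times angle).
In Python, from bench import r gives the robot as it stands.
- The arm moves only by the tool send_rows, never from a script. Its argument "deltas" is a list of rows, each an object of numbers: "dx", "dy", "dz": the shift along the world's x, y, z in mm; "rx", "ry", "rz": the turn, a rotation vector about the world's x, y, z in degrees. A call has 1 to 5 rows; each row is the pose to reach, as a shift and turn from the pose commanded when the call began; what a row does not reach only later rows make up. A row lasts 1/12 s, in which the tool goes at most 41.7 mm and 7.16 degrees, less where a joint would pass 70% of its speed; a pose out of reach is approached as far as the arm can. A call with a gripper value outside its range is refused whole. "jaw" is the finger opening in mm, from 0 to 85.4, set as the call begins (left out, the last holds). The fingers move at their own pace and stop on an object; "newtons" is the grip in N (left out, the last holds). Time passes only in rows, so rows that repeat a pose let the fingers close. It gives the time, the measured TCP pose, the force, the opening and the grip force at its end, in the units of the state.
- r.get_obs(): the state, without advancing time (a new reading comes with each control period).
- r.grab_frame(name): name is "scene" or "side" or "wrist"; returns a dict with "frame" (420x560x3 uint8, blue, green, red), "z_map" (420x560 float32, m along the optical axis (not along the pixel's ray), 0 where there is no reading), "vertical_fov" (degrees; the focal length in pixels is half the picture's height over the tangent of half this angle, whatever the lens; pixels are square), "cx", "cy" (the principal point, pixels), "distortion" ([k1, k2, p1, p2, k3] as OpenCV has them; the pictures are not rectified), "xyz" and "orientation" of the camera in the world. Camera axes: x right, y down, z forward; pixel columns grow to the right and rows downward; lengths in m; the calibration is good to about 2 mm. A picture is of the moment at which its call begins.
- r.hand_in(): hands the job in; it is judged then, once.
The state is a dict: "clock": time; "joints": joint angles; "qvel": joint speeds; "tau": joint torques, N m; "tcp_pos": TCP position; "orientation": TCP orientation; "contact_force": force on the tool from outside, world axes, zero at the start; "moment": the same for the moment, N m; "grip_width": finger opening in m; "gripper_force": force on a finger pad.
Only numpy, scipy, OpenCV 4.12 (cv2) and the standard library are available. Lean on these libraries where they do the work, as an engineer would, in place of code of your own. Each camera call takes 0.05 s, during which the arm holds its last target. There are 200 camera calls.

## Working session

There is one attempt and no reset: what is moved stays moved. The work goes in short steps, Python scripts to look and compute and a tool call to move; the robot and the scene stay as the last step left them, time stands still between calls to the robot, and variables do not carry over. Pictures are saved under pics/ and viewed, at most 14 in all, crops included, and the job is handed in when it is done.

Besides the shell and the picture viewer there is one more tool, called as name(argument=value, ...), one argument or row to a line, values as JSON. send_rows: Moves the arm, as the interface text tells. Its arguments: {"type":"object","properties":{"deltas":{"type":"array","items":{"type":"object","properties":{"dx":{"type":"number"},"dy":{"type":"number"},"dz":{"type":"number"},"rx":{"type":"number"},"ry":{"type":"number"},"rz":{"type":"number"}}}},"jaw":{"type":"number"},"newtons":{"type":"number"}},"required":["deltas"]}

```bash
ls; mkdir -p pics; cat > h.py <<'E'
import numpy as np, cv2
from scipy.spatial.transform import Rotation as R
from bench import r
def grab(n):
    f=r.grab_frame(n); h,w=f["frame"].shape[:2]
    fo=h/2/np.tan(np.radians(f["vertical_fov"])/2)
    f["K"]=np.array([[fo,0,f["cx"]],[0,fo,f["cy"]],[0,0,1]]); f["D"]=np.array(f["distortion"],float)
    o=np.array(f["orientation"],float); f["R"]=(R.from_rotvec(o) if o.shape==(3,) else R.from_matrix(o)).as_matrix()
    f["t"]=np.array(f["xyz"],float); return f
def cloud(f):
    h,w=f["z_map"].shape; u,v=np.meshgrid(np.arange(w,dtype=float),np.arange(h,dtype=float))
    n=cv2.undistortPoints(np.stack([u,v],-1).reshape(-1,1,2),f["K"],f["D"]).reshape(h,w,2)
    z=f["z_map"]; p=np.dstack([n*z[...,None],z])@f["R"].T+f["t"]; p[z==0]=np.nan; return p
def onplane(f,px,z):
    n=cv2.undistortPoints(np.array(px,float).reshape(-1,1,2),f["K"],f["D"]).reshape(-1,2)
    d=np.c_[n,np.ones(len(n))]@f["R"].T; s=(z-f["t"][2])/d[:,2]; return f["t"]+d*s[:,None]
def proj(f,P):
    return cv2.projectPoints((np.array(P,float)-f["t"])@f["R"],np.zeros(3),np.zeros(3),f["K"],f["D"])[0].reshape(-1,2)
def obs():
    o=r.get_obs(); print(round(o["clock"],2),np.round(o["tcp_pos"],4),np.round(o["orientation"],3),"F",np.round(o["contact_force"],1),"w",round(o["grip_width"],4),o["gripper_force"],"q",np.round(o["joints"],2)); return o
E
python3 - <<'E'
from h import *
obs()
for n in ("scene","side","wrist"):
    f=grab(n); np.savez(f"{n}0.npz",**{k:v for k,v in f.items()}); cv2.imwrite(f"pics/{n}0.png",f["frame"]); print(n,f["t"],f["R"][:,2],f["K"][0,0],f["D"])
E
```

```text
pics
0.0 [ 0.6744 -0.      0.2413] [-2.221e+00 -2.221e+00  2.000e-03] F [0.2 0.4 0.5] w 0.0855 0.0 q [-0.11  0.48  0.02  1.56 -0.01  1.11 -0.08]
scene [1.16883921 0.34051267 0.74237519] [-0.62029184 -0.37896525 -0.68674841] 390.53189581918764 [-0.04028372  0.          0.          0.          0.        ]
side [ 0.16079153 -0.59551585  0.86421677] [ 0.37895105  0.55166174 -0.74301105] 447.7723676595388 [-0.03746531  0.          0.          0.          0.        ]
wrist [0.67486292 0.06980132 0.37268203] [-7.39437595e-04 -2.75898615e-01 -9.61186458e-01] 303.0504108647469 [-0.04814006  0.          0.          0.          0.        ]
```

View pics/scene0.png

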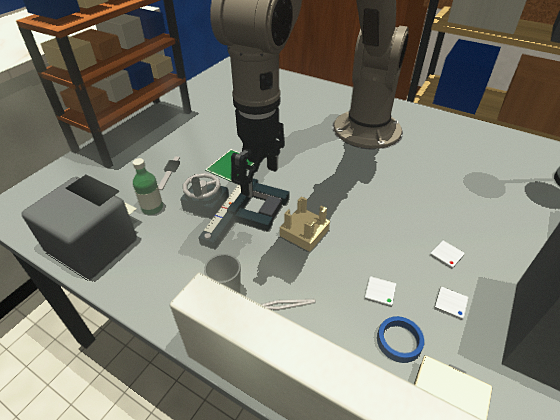

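View pics/side0.png

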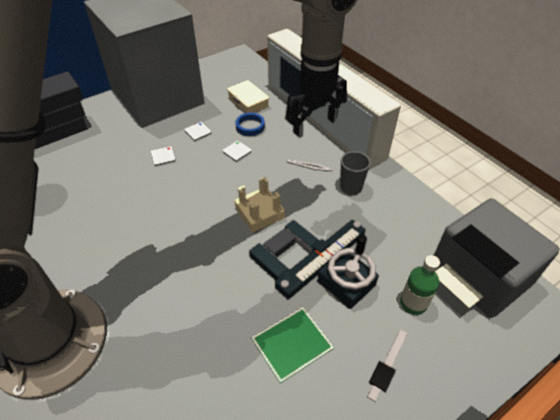

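Scene: filters with red (447,254), green (380,291) and blue (452,302) dots; case around (305,225), vise around (245,205), mat (230,163). Side: vise around (315,258), wheel hub (352,266), mat (292,343). Next, make a metric top view.

```bash
cat >> h.py <<'E'
def ortho(f,z,x0,x1,y0,y1,s=1.0):
    # image: columns = -y (y1 left -> y0 right), rows = -x (x1 top); s px per mm
    W=int((y1-y0)*1000*s);H=int((x1-x0)*1000*s)
    c,q=np.meshgrid(np.arange(W),np.arange(H)); P=np.stack([x1-q/1000/s,y1-c/1000/s,np.full(c.shape,z)],-1).reshape(-1,3)
    m=proj(f,P).astype(np.float32).reshape(H,W,2); return cv2.remap(f["frame"],m,None,cv2.INTER_LINEAR)
E
python3 - <<'E'
from h import *
f=dict(np.load("side0.npz")); p=cloud(f)
g=dict(np.load("scene0.npz")); q=cloud(g)
# mat
for n,F,P in(("side",f,p),("scene",g,q)):
    hsv=cv2.cvtColor(F["frame"],cv2.COLOR_BGR2HSV)
    m=cv2.inRange(hsv,(50,120,50),(75,255,255)); 
    ok=(m>0)&(P[...,2]<0.02)
    c=P[ok][:,:2].astype(np.float32); print(n,"mat",len(c),cv2.minAreaRect(c))
    m=(hsv[...,2]>215)&(hsv[...,1]<40)&(abs(P[...,2]-0.008)<0.012)
    k,l,st,ce=cv2.connectedComponentsWithStats(m.astype(np.uint8))
    for i in range(1,k):
        if st[i,4]>60: c=P[l==i][:,:2].astype(np.float32); print(n,"white",ce[i],st[i,4],cv2.minAreaRect(c),np.nanmean(P[l==i][:,2]))
    m=(P[...,2]>0.015)&(P[...,2]<0.12)&(P[...,0]>0.4)&(P[...,0]<1.1)&(abs(P[...,1])<0.6)
    k,l,st,ce=cv2.connectedComponentsWithStats(m.astype(np.uint8))
    for i in range(1,k):
        if st[i,4]>60: c=P[l==i][:,:2].astype(np.float32); print(n,"obj",ce[i],st[i,4],c.min(0),c.max(0))
cv2.imwrite("pics/ortho0.png",ortho(f,0.028,0.35,0.95,-0.45,0.35))
E
```

```text
side mat 2595 ((0.5131709575653076, -0.30649247765541077), (0.11067425459623337, 0.33812397718429565), 79.29332733154297)
side white [197.20091324 130.31506849] 219 ((0.5713186860084534, 0.42488983273506165), (0.057530663907527924, 0.07363604754209518), 3.201154947280884) 0.009707114551760656
side white [236.46899225 149.80620155] 258 ((0.624933660030365, 0.28175798058509827), (0.0681576281785965, 0.07037925720214844), 11.796219825744629) 0.008891000899081765
side white [162.21132075 154.9245283 ] 265 ((0.4381656348705292, 0.3829997777938843), (0.06987147778272629, 0.0586058683693409), 74.7889633178711) 0.009620021536579863
side obj [282.24671916  80.04724409] 762 [0.869546   0.30938053] [0.8853822  0.49669996]
side obj [166.41068981  97.80082229] 2189 [0.437753   0.53194606] [0.6602673 0.5999564]
side obj [248.73138549 102.59849199] 1061 [0.6694337  0.30090111] [0.82250863 0.52187717]
side obj [353.85742972 146.92670683] 2988 [ 0.75965863 -0.05900373] [0.95755315 0.26756516]
side obj [259.3140327  205.13623978] 1468 [ 0.49630886 -0.01129622] [0.5960029  0.09221074]
side obj [320.724
[... 1285 characters left out ...]
 3560 [ 0.45413506 -0.29317245] [ 0.71922237 -0.03565237]
scene obj [304.53499653 224.01663202] 1443 [ 0.500914   -0.00353516] [0.60121185 0.09615617]
scene obj [ 91.64       243.04617886] 3075 [ 0.7364213  -0.47692654] [ 0.94290054 -0.30319688]
scene obj [527.34373866 328.56479129] 2755 [0.44006196 0.5401913 ] [0.66418034 0.59997946]
scene obj [224.2671371  270.54939516] 992 [ 0.7644241  -0.05469823] [0.8363339  0.02038889]
scene obj [400.53557047 337.88724832] 745 [0.6706263  0.30725735] [0.7613528  0.39559093]
scene obj [248.09713101 380.60041479] 2893 [0.958821   0.00381459] [0.9634396  0.30038774]
scene obj [454.63451971 386.55415232] 2613 [0.73221046 0.40151918] [0.80758464 0.52697605]
```

View pics/ortho0.png

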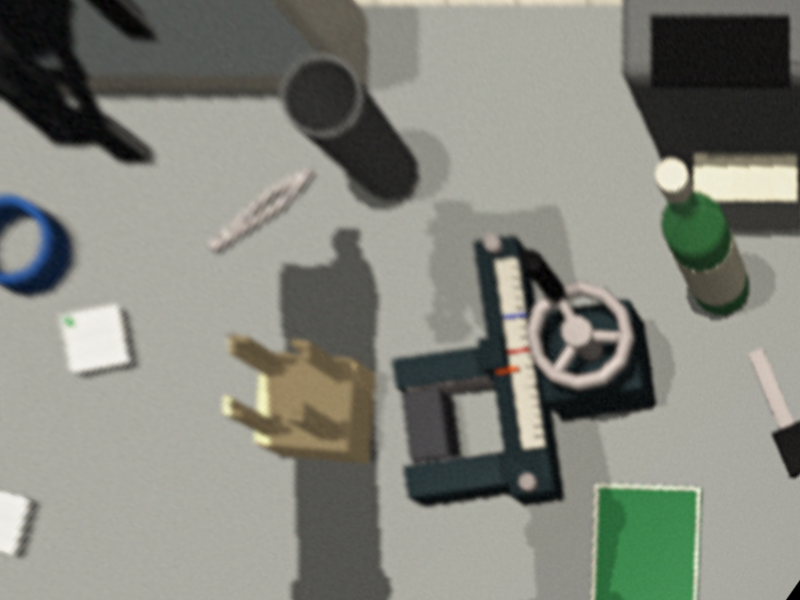

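The ortho (1 mm/px, z=28 plane, x up, y left) shows the vise mouth opening toward +y, wheel hub at col 577,row 332, handle leaning from (545,270), brick top at (428,420), case about (315,405), mat top-left at (597,487). Now fit the vise frame and crank.

```bash
python3 - <<'E'
from h import *
from scipy.optimize import least_squares
for n in("side","scene"):
    F=dict(np.load(n+"0.npz")); P=cloud(F); hsv=cv2.cvtColor(F["frame"],cv2.COLOR_BGR2HSV)
    near=(P[...,0]>0.42)&(P[...,0]<0.75)&(P[...,1]>-0.32)&(P[...,1]<-0.02)
    rim=P[near&(P[...,2]>0.066)&(P[...,2]<0.08)&(hsv[...,1]<60)&(hsv[...,2]>110)]
    fit=least_squares(lambda a:np.minimum(np.hypot(*(rim[:,:2]-a).T)-0.047,0.01),np.median(rim[:,:2],0),loss="soft_l1",f_scale=0.004)
    print(n,"wheel",fit.x,len(rim))
    hd=P[near&(P[...,2]>0.085)&(P[...,2]<0.135)&(hsv[...,2]<80)]; print(" handle",len(hd),np.median(hd,0),hd.min(0),hd.max(0), "ang",)
    top=P[near&(abs(P[...,2]-0.0285)<0.004)]
    st=P[near&(abs(P[...,2]-0.029)<0.006)&(hsv[...,2]>170)&(hsv[...,1]<50)]
    if len(st)>30: print(" strip",cv2.minAreaRect(st[:,:2].astype(np.float32)),len(st))
    for nm,lo,hi in(("blue",(105,80,60),(130,255,255)),("redorange",(0,120,90),(15,255,255)),("red2",(170,110,90),(180,255,255))):
        m=(cv2.inRange(hsv,lo,hi)>0)&near&(P[...,2]>0.015)
        k,l,s,c=cv2.connectedComponentsWithStats(m.astype(np.uint8))
        for i in range(1,k): print(" ",nm,s[i,4],c[i].round(1),P[l==i].mean(0).round(4),hsv[l==i].mean(0).round())
    grn=(cv2.inRange(hsv,(50,120,50),(75,255,255))>0)&(P[...,2]<0.02)&(P[...,0]<0.55)&(P[...,1]<-0.15)
    print(" mat",cv2.minAreaRect(P[grn][:,:2].astype(np.float32)))
    cs=P[(P[...,0]>0.47)&(P[...,0]<0.63)&(P[...,1]>-0.03)&(P[...,1]<0.12)&(P[...,2]>0.029)&(P[...,2]<0.038)]
    print(" case block top",cv2.minAreaRect(cs[:,:2].astype(np.float32)))
    cs=P[(P[...,0]>0.47)&(P[...,0]<0.63)&(P[...,1]>-0.03)&(P[...,1]<0.12)&(P[...,2]>0.074)&(P[...,2]<0.085)]
    print(" posts",cv2.minAreaRect(cs[:,:2].astype(np.float32)),len(cs))
E
```

```text
side wheel [ 0.59219075 -0.24761012] 830
 handle 154 [ 0.62446726 -0.2306965   0.1162883 ] [ 0.61843853 -0.23781886  0.08526569] [ 0.63807495 -0.21747289  0.12769533] ang
 strip ((0.5860446691513062, -0.1703796684741974), (0.24981044232845306, 0.024343427270650864), 8.522550582885742) 566
  blue 2 [338.5 243.5] [ 0.6328 -0.1631  0.03  ] [118.  86. 170.]
  blue 4 [342.  246.5] [ 0.6348 -0.1735  0.0283] [118.  88. 129.]
  redorange 22 [318.8 252.8] [ 0.5779 -0.1587  0.0323] [  8. 186. 151.]
  redorange 2 [326.5 250.5] [ 0.5969 -0.1631  0.031 ] [  3. 142. 175.]
  redorange 2 [330.5 253.5] [ 0.5985 -0.1754  0.032 ] [  4. 137. 192.]
 mat ((0.40995362401008606, -0.28637412190437317), (0.09768927842378616, 0.11768554151058197), 88.19742584228516)
 case block top ((0.5463838577270508, 0.04020252823829651), (0.09709303826093674, 0.09394177794456482), 85.1670150756836)
 posts ((0.5472170114517212, 0.041236333549022675), (0.07949375361204147, 0.07684620469808578), 84.97754669189453) 143
scene wheel [ 0.59940342 -0.24426522] 351
 handle 87 [ 0.63618867 -0.21998121  0.11110494] [ 0.6238064  -0.23
[... 488 characters left out ...]
. 114.  65.]
  blue 2 [227.   47.5] [ 0.7015 -0.03    0.5132] [108. 118.  66.]
  blue 1 [228.  53.] [ 0.7069 -0.0248  0.5077] [108. 138.  72.]
  blue 8 [218.5 216.1] [ 0.6358 -0.161   0.0291] [116. 128. 160.]
  redorange 5 [229.8 202.6] [ 0.5825 -0.1631  0.0332] [ 10. 195. 194.]
  redorange 6 [224.5 207.5] [ 0.6013 -0.1673  0.0286] [  2. 147. 165.]
 mat ((0.4112890362739563, -0.2856913208961487), (0.10149911791086197, 0.11632604151964188), 84.74687194824219)
 case block top ((0.550097644329071, 0.04549061879515648), (0.09474271535873413, 0.09581225365400314), 85.02486419677734)
 posts ((0.54939866065979, 0.04534725844860077), (0.07716909050941467, 0.07922233641147614), 84.32659149169922) 138
```

send_rows(
  deltas=[
    {"dx": -8, "dy": -38, "dz": 0},
    {"dx": -16, "dy": -78, "dz": -8},
    {"dx": -24, "dy": -118, "dz": -16},
    {"dx": -32, "dy": -158, "dz": -24},
    {"dx": -40, "dy": -195, "dz": -32},
  ],
)

```text
$.deltas[0]: bad value
```

send_rows(
  deltas=[
    {"dx": -4, "dy": -30, "dz": 0},
    {"dx": -4, "dy": -30, "dz": 0},
    {"dx": -4, "dy": -30, "dz": 0},
  ],
)

```text
$.deltas[0]: bad value
```

```bash
python3 - <<'E'
from h import *
from scipy.optimize import least_squares
obs(); F=grab("wrist"); np.savez("w1.npz",**F); cv2.imwrite("pics/w1.png",F["frame"]); print(F["t"])
P=cloud(F); hsv=cv2.cvtColor(F["frame"],cv2.COLOR_BGR2HSV)
rim=P[(P[...,2]>0.066)&(P[...,2]<0.08)&(hsv[...,1]<60)&(hsv[...,2]>110)]
fit=least_squares(lambda a:np.hypot(*(rim[:,:2]-a).T)-0.047,np.median(rim[:,:2],0),loss="soft_l1",f_scale=0.004); print("wheel",fit.x,len(rim))
hd=P[(P[...,2]>0.121)&(P[...,2]<0.13)&(np.hypot(P[...,0]-0.631,P[...,1]+0.225)<0.03)]; print("handle top",len(hd),hd.mean(0) if len(hd) else 0,hd.min(0),hd.max(0))
E
```

```text
0.15 [ 0.6746 -0.      0.2415] [-2.221e+00 -2.221e+00  2.000e-03] F [ 0.3 -0.4 -0.5] w 0.0853 0.0 q [-0.11  0.48  0.02  1.56 -0.01  1.11 -0.08]
[0.6749139  0.06980161 0.37281188]
wheel [ 0.567186   -0.06277401] 390Traceback (most recent call last):
  File "<stdin>", line 7, in <module>
    return umr_minimum(a, axis, None, out, keepdims, initial, where)
ValueError: zero-size array to reduction operation minimum which has no identity
```

View pics/w1.png

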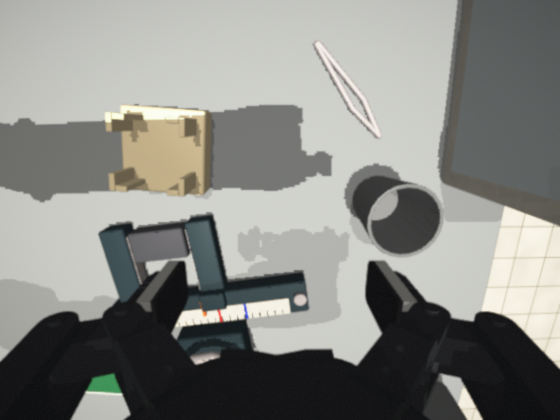

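The move was refused, probably because all six keys are needed. The wrist picture, still from the start pose, shows the case at (165,150), brick (158,243) and blue line (246,312).

send_rows(
  deltas=[
    {"dx": -8, "dy": -38, "dz": 0, "rx": 0, "ry": 0, "rz": 0},
    {"dx": -16, "dy": -78, "dz": -8, "rx": 0, "ry": 0, "rz": 0},
    {"dx": -24, "dy": -118, "dz": -16, "rx": 0, "ry": 0, "rz": 0},
    {"dx": -32, "dy": -158, "dz": -24, "rx": 0, "ry": 0, "rz": 0},
    {"dx": -40, "dy": -195, "dz": -32, "rx": 0, "ry": 0, "rz": 0},
  ],
)

```text
clock: 0.62
tcp_pos: [0.6341, -0.1974, 0.2099]
orientation: [2.222, 2.221, -0.001]
contact_force: [-0.0, -0.6, 0.2]
grip_width: 0.0855
gripper_force: 0.0
```

send_rows(
  deltas=[
    {"dx": -4, "dy": -30, "dz": 0, "rx": 0, "ry": 0, "rz": 0},
    {"dx": -4, "dy": -30, "dz": 0, "rx": 0, "ry": 0, "rz": 0},
    {"dx": -4, "dy": -30, "dz": 0, "rx": 0, "ry": 0, "rz": 0},
  ],
)

```text
clock: 0.87
tcp_pos: [0.6298, -0.2282, 0.21]
orientation: [2.227, 2.216, -0.002]
contact_force: [0.3, 0.9, 0.2]
grip_width: 0.0855
gripper_force: 0.0
```

```bash
python3 - <<'E'
from h import *
from scipy.optimize import least_squares
obs(); F=grab("wrist"); np.savez("w2.npz",**F); cv2.imwrite("pics/w2.png",F["frame"]); print(F["t"])
P=cloud(F); hsv=cv2.cvtColor(F["frame"],cv2.COLOR_BGR2HSV)
rim=P[(P[...,2]>0.066)&(P[...,2]<0.08)&(hsv[...,1]<60)&(hsv[...,2]>110)]
fit=least_squares(lambda a:np.hypot(*(rim[:,:2]-a).T)-0.047,np.median(rim[:,:2],0),loss="soft_l1",f_scale=0.004); print("wheel",fit.x,len(rim))
hd=P[(P[...,2]>0.121)&(P[...,2]<0.13)&(np.hypot(P[...,0]-0.631,P[...,1]+0.225)<0.03)]; print("handle top",len(hd),hd.mean(0) if len(hd) else 0)
m=P[(P[...,2]>0.08)&(P[...,2]<0.128)&(np.hypot(P[...,0]-0.631,P[...,1]+0.225)<0.04)]; print(len(m),np.median(m,0) if len(m) else 0)
E
```

```text
0.87 [ 0.6298 -0.2282  0.21  ] [ 2.227e+00  2.216e+00 -2.000e-03] F [0.3 0.9 0.2] w 0.0855 0.0 q [ 0.2   0.5   0.07  1.6  -0.04  1.04  0.28]
[ 0.63050206 -0.15825247  0.34117146]
wheel [ 0.59817577 -0.24565048] 4417
handle top 500 [ 0.63084386 -0.22650317  0.12422096]
771 [ 0.63077048 -0.22272206  0.12371971]
```

View pics/w2.png

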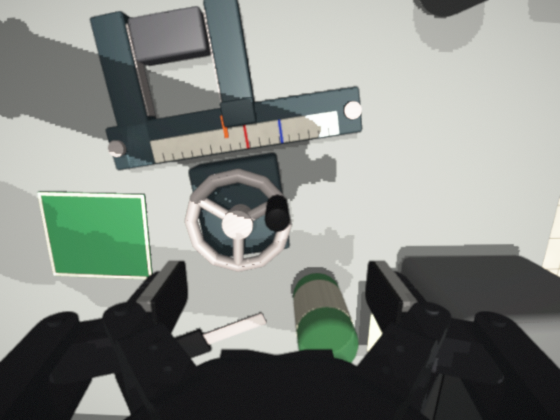

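Wrist view: wheel hub (238,225), handle top (276,208), blue line (280,131), red (246,136), pointer (224,128), brick (168,38), mat (95,235). Refine the vise frame from it.

```bash
cat >> h.py <<'E'
def V(p,org,yaw): # vise mm -> world m
    c,s=np.cos(yaw),np.sin(yaw); p=np.array(p,float)/1000; return np.array(org)+np.array([c*p[0]-s*p[1],s*p[0]+c*p[1]])
E
python3 - <<'E'
from h import *
from scipy.optimize import least_squares
F=dict(np.load("w2.npz")); P=cloud(F); hsv=cv2.cvtColor(F["frame"],cv2.COLOR_BGR2HSV)
X,Y,Z=P[...,0],P[...,1],P[...,2]
a=np.array([0.598,-0.2457])
rim=P[(Z>0.066)&(Z<0.08)&(hsv[...,1]<60)&(hsv[...,2]>110)][:,:2]
ang=np.arctan2(rim[:,1]-a[1],rim[:,0]-a[0]); 
out=[]
for k in range(36):
    m=(ang>-np.pi+k*np.pi/18)&(ang<=-np.pi+(k+1)*np.pi/18)
    if m.sum()>5:
        q=rim[m]; out.append(q[np.argsort(np.hypot(*(q-a).T))[int(.95*m.sum())]])
out=np.array(out); fit=least_squares(lambda b:np.hypot(out[:,0]-b[0],out[:,1]-b[1])-b[2],[*a,0.05],loss="soft_l1",f_scale=0.002); print("rim",fit.x,len(out))
def line(lo,hi):
    m=(cv2.inRange(hsv,lo,hi)>0)&(Z>0.02)&(Z<0.045)&(Y>-0.2)&(Y<-0.12)
    k,l,s,c=cv2.connectedComponentsWithStats(m.astype(np.uint8))
    for i in range(1,k):
        if s[i,4]>15: print(lo,s[i,4],c[i].round(1),P[l==i].mean(0).round(4),hsv[l==i].mean(0).round())
line((105,80,60),(130,255,255));line((0,120,90),(20,255,255));line((170,110,90),(180,255,255))
st=P[(hsv[...,2]>150)&(hsv[...,1]<60)&(Z>0.024)&(Z<0.036)&(Y>-0.22)&(Y<-0.12)]
print("strip",cv2.minAreaRect(st[:,:2].astype(np.float32)))
dk=P[(Z>0.024)&(Z<0.033)&(Y<-0.01)&(X>0.42)&(X<0.75)&(hsv[...,1]>70)&(hsv[...,0]>85)&(hsv[...,0]<110)][:,:2].astype(np.float32)
print("iron",len(dk),cv2.minAreaRect(dk))
br=(Z>0.024)&(Z<0.033)&(hsv[...,1]<50)&(Y>-0.11)&(X<0.62); k,l,s,c=cv2.connectedComponentsWithStats(br.astype(np.uint8)); i=1+np.argmax(s[1:,4]); print("brick",s[i],cv2.minAreaRect(P[l==i][:,:2].astype(np.float32)))
g=P[(cv2.inRange(hsv,(50,120,40),(80,255,255))>0)&(X<0.52)&(Z<0.02)][:,:2].astype(np.float32); print("mat",cv2.minAreaRect(g))
E
```

```text
rim [ 0.59417963 -0.24691666  0.04867777] 36
(105, 80, 60) 64 [280.  131.2] [ 0.6342 -0.1646  0.0288] [116. 131. 169.]
(0, 120, 90) 81 [223.9 127.4] [ 0.5789 -0.1605  0.0327] [ 10. 170. 183.]
(0, 120, 90) 57 [245.8 136.8] [ 0.5998 -0.1699  0.029 ] [  1. 158. 189.]
strip ((0.5846256017684937, -0.1517791450023651), (0.25993698835372925, 0.065567746758461), 8.557212829589844)
iron 8 ((0.5596041083335876, -0.12351002544164658), (0.12099575251340866, 0.14957359433174133), 87.4470443725586)
brick [ 124    6   83   70 3448] ((0.5259971022605896, -0.07806025445461273), (0.07633699476718903, 0.05047313868999481), 11.283943176269531)
mat ((0.4101690948009491, -0.28684329986572266), (0.09889332205057144, 0.11975636333227158), 88.35881805419922)
```

send_rows(
  deltas=[
    {"dx": 0, "dy": 0, "dz": -35, "rx": 0, "ry": 0, "rz": 0},
    {"dx": 0, "dy": 0, "dz": -70, "rx": 0, "ry": 0, "rz": 0},
    {"dx": 0, "dy": 0, "dz": -100, "rx": 0, "ry": 0, "rz": 0},
    {"dx": 0, "dy": 0, "dz": -112, "rx": 0, "ry": 0, "rz": 0},
    {"dx": 0, "dy": 0, "dz": -112, "rx": 0, "ry": 0, "rz": 0},
  ],
)

```text
clock: 1.33
tcp_pos: [0.6294, -0.2222, 0.095]
orientation: [-2.214, -2.22, 0.004]
contact_force: [0.1, 0.2, 0.4]
grip_width: 0.0854
gripper_force: 0.0
```

```bash
python3 - <<'E'
from h import *
obs(); F=grab("wrist"); cv2.imwrite("pics/w3.png",F["frame"]); P=cloud(F)
m=P[(P[...,2]>0.08)&(P[...,2]<0.13)&(np.hypot(P[...,0]-0.631,P[...,1]+0.225)<0.022)]; print(len(m),np.median(m,0),m.min(0),m.max(0))
E
```

```text
1.33 [ 0.6294 -0.2222  0.095 ] [-2.214 -2.22   0.004] F [0.1 0.2 0.4] w 0.0854 0.0 q [ 0.21  0.62  0.05  1.69 -0.04  0.84  0.28]
3430 [ 0.63057211 -0.22126143  0.12060469] [ 0.62062043 -0.23722817  0.08004192] [ 0.64092214 -0.21687947  0.12629975]
```

View pics/w3.png

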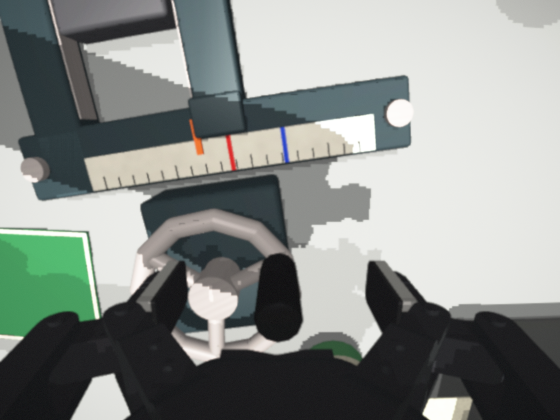

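The wrist view shows the handle (278,295) standing between the open fingers. Close on it.

send_rows(
  deltas=[
    {"dx": 0, "dy": -2, "dz": 2, "rx": 0, "ry": 0, "rz": 0},
    {"dx": 0, "dy": -2, "dz": 2, "rx": 0, "ry": 0, "rz": 0},
    {"dx": 0, "dy": -2, "dz": 2, "rx": 0, "ry": 0, "rz": 0},
    {"dx": 0, "dy": -2, "dz": 2, "rx": 0, "ry": 0, "rz": 0},
    {"dx": 0, "dy": -2, "dz": 2, "rx": 0, "ry": 0, "rz": 0},
  ],
  jaw=10,
  newtons=40,
)

```text
clock: 1.8
tcp_pos: [0.6315, -0.2272, 0.1014]
orientation: [2.221, 2.22, 0.001]
contact_force: [0.2, -0.1, 0.4]
grip_width: 0.0257
gripper_force: 0.0
```

send_rows(
  deltas=[
    {"dx": 0, "dy": 0, "dz": 0, "rx": 0, "ry": 0, "rz": 0},
    {"dx": 0, "dy": 0, "dz": 0, "rx": 0, "ry": 0, "rz": 0},
    {"dx": 0, "dy": 0, "dz": 0, "rx": 0, "ry": 0, "rz": 0},
  ],
)

```text
clock: 2.05
tcp_pos: [0.6308, -0.2274, 0.1014]
orientation: [2.222, 2.221, -0.0]
contact_force: [-3.5, 0.1, 5.7]
grip_width: 0.0187
gripper_force: 38.9
```

```bash
python3 - <<'E'
from h import *
o=obs(); c=np.array([0.5942,-0.2469]); d=o["tcp_pos"][:2]-c; a0=np.degrees(np.arctan2(d[1],d[0])); print(np.hypot(*d),a0)
a0=29; st=30
for k in range(7):
    b=a0+150*k; print(b,[(round(42*(np.cos(np.radians(b+st*i))-np.cos(np.radians(b))),1),round(42*(np.sin(np.radians(b+st*i))-np.sin(np.radians(b))),1)) for i in range(1,6)])
E
```

```text
2.05 [ 0.6308 -0.2274  0.1014] [ 2.222  2.221 -0.   ] F [-3.5  0.1  5.7] w 0.0187 38.94955337047577 q [ 0.21  0.62  0.06  1.68 -0.04  0.85  0.29]
0.04144652003532509 28.08730001414769
29 [(np.float64(-15.1), np.float64(15.6)), (np.float64(-36.0), np.float64(21.6)), (np.float64(-57.1), np.float64(16.4)), (np.float64(-72.7), np.float64(1.3)), (np.float64(-78.7), np.float64(-19.6))]
179 [(np.float64(5.3), np.float64(-21.1)), (np.float64(20.4), np.float64(-36.7)), (np.float64(41.3), np.float64(-42.7)), (np.float64(62.4), np.float64(-37.5)), (np.float64(78.0), np.float64(-22.4))]
329 [(np.float64(6.0), np.float64(20.9)), (np.float64(0.7), np.float64(42.0)), (np.float64(-14.4), np.float64(57.6)), (np.float64(-35.3), np.float64(63.6)), (np.float64(-56.4), np.float64(58.4))]
479 [(np.float64(-15.6), np.float64(-15.1)), (np.float64(-21.6), np.float64(-36.0)), (np.float64(-16.4), np.float64(-57.1)), (np.float64(-1.3), np.float64(-72.7)), (np.float64(19.6), np.float64(-78.7))]
629 [(np.float64(21.1), np.float64(5.3)), (np.float64(36.7), np.float64(20.4)), (np.float64(42.7), np.float64(41.3)), (np.float64(37.5), np.float64(62.4)), (np.float64(22.4), np.float64(78.0))]
779 [(np.float64(-20.9), np.float64(6.0)), (np.float64(-42.0), np.float64(0.7)), (np.float64(-57.6), np.float64(-14.4)), (np.float64(-63.6), np.float64(-35.3)), (np.float64(-58.4), np.float64(-56.4))]
929 [(np.float64(15.1), np.float64(-15.6)), (np.float64(36.0), np.float64(-21.6)), (np.float64(57.1), np.float64(-16.4)), (np.float64(72.7), np.float64(-1.3)), (np.float64(78.7), np.float64(19.6))]
```

First arc of 150°, checking the forces.

send_rows(
  deltas=[
    {"dx": -15, "dy": 15.5, "dz": 0, "rx": 0, "ry": 0, "rz": 0},
    {"dx": -36, "dy": 21.5, "dz": 0, "rx": 0, "ry": 0, "rz": 0},
    {"dx": -57, "dy": 16.5, "dz": 0, "rx": 0, "ry": 0, "rz": 0},
    {"dx": -72.5, "dy": 1.5, "dz": 0, "rx": 0, "ry": 0, "rz": 0},
    {"dx": -78.5, "dy": -19.5, "dz": 0, "rx": 0, "ry": 0, "rz": 0},
  ],
)

```text
clock: 2.47
tcp_pos: [0.5514, -0.2421, 0.1014]
orientation: [-2.214, -2.223, -0.004]
contact_force: [2.0, 6.0, 5.6]
grip_width: 0.0188
gripper_force: 42.8
```

```bash
python3 - <<'E'
from h import *
o=obs(); c=np.array([0.5942,-0.2469]); d=o["tcp_pos"][:2]-c; print(np.hypot(*d),np.degrees(np.arctan2(d[1],d[0])))
E
```

```text
2.47 [ 0.5514 -0.2421  0.1014] [-2.214 -2.223 -0.004] F [2.  6.  5.6] w 0.0188 42.752020955085754 q [ 0.27  0.52  0.05  1.85 -0.04  0.77  0.35]
0.04302203687018549 173.56587757110722
```

send_rows(
  deltas=[
    {"dx": 5.3, "dy": -21, "dz": 0, "rx": 0, "ry": 0, "rz": 0},
    {"dx": 20.4, "dy": -36.7, "dz": 0, "rx": 0, "ry": 0, "rz": 0},
    {"dx": 41.3, "dy": -42.7, "dz": 0, "rx": 0, "ry": 0, "rz": 0},
    {"dx": 62.4, "dy": -37.5, "dz": 0, "rx": 0, "ry": 0, "rz": 0},
    {"dx": 78, "dy": -22.4, "dz": 0, "rx": 0, "ry": 0, "rz": 0},
  ],
)

```text
clock: 2.88
tcp_pos: [0.6289, -0.2698, 0.1012]
orientation: [-2.221, -2.215, 0.004]
contact_force: [-18.9, 6.1, 19.4]
grip_width: 0.0185
gripper_force: 44.4
```

send_rows(
  deltas=[
    {"dx": 6, "dy": 21, "dz": 0, "rx": 0, "ry": 0, "rz": 0},
    {"dx": 0.7, "dy": 42, "dz": 0, "rx": 0, "ry": 0, "rz": 0},
    {"dx": -14.4, "dy": 57.6, "dz": 0, "rx": 0, "ry": 0, "rz": 0},
    {"dx": -35.3, "dy": 63.6, "dz": 0, "rx": 0, "ry": 0, "rz": 0},
    {"dx": -56.4, "dy": 58.4, "dz": 0, "rx": 0, "ry": 0, "rz": 0},
  ],
)

```text
clock: 3.3
tcp_pos: [0.5768, -0.2077, 0.1015]
orientation: [2.214, 2.223, 0.007]
contact_force: [8.6, -3.7, -3.4]
grip_width: 0.0189
gripper_force: 42.2
```

send_rows(
  deltas=[
    {"dx": -15.6, "dy": -15.1, "dz": 0, "rx": 0, "ry": 0, "rz": 0},
    {"dx": -21.6, "dy": -36, "dz": 0, "rx": 0, "ry": 0, "rz": 0},
    {"dx": -16.4, "dy": -57.1, "dz": 0, "rx": 0, "ry": 0, "rz": 0},
    {"dx": -1.3, "dy": -72.7, "dz": 0, "rx": 0, "ry": 0, "rz": 0},
    {"dx": 19.6, "dy": -78.7, "dz": 0, "rx": 0, "ry": 0, "rz": 0},
  ],
)

```text
clock: 3.72
tcp_pos: [0.5925, -0.2891, 0.1013]
orientation: [-2.222, -2.216, -0.002]
contact_force: [-5.3, 16.7, 10.8]
grip_width: 0.0192
gripper_force: 43.3
```

send_rows(
  deltas=[
    {"dx": 21, "dy": 5.3, "dz": 0, "rx": 0, "ry": 0, "rz": 0},
    {"dx": 36.7, "dy": 20.4, "dz": 0, "rx": 0, "ry": 0, "rz": 0},
    {"dx": 42.7, "dy": 41.3, "dz": 0, "rx": 0, "ry": 0, "rz": 0},
    {"dx": 37.5, "dy": 62.4, "dz": 0, "rx": 0, "ry": 0, "rz": 0},
    {"dx": 22.4, "dy": 78, "dz": 0, "rx": 0, "ry": 0, "rz": 0},
  ],
)

```text
clock: 4.13
tcp_pos: [0.6182, -0.2124, 0.1014]
orientation: [2.218, 2.218, 0.0]
contact_force: [-0.8, -10.9, 2.3]
grip_width: 0.0193
gripper_force: 42.6
```

send_rows(
  deltas=[
    {"dx": -21, "dy": 6, "dz": 0, "rx": 0, "ry": 0, "rz": 0},
    {"dx": -42, "dy": 0.7, "dz": 0, "rx": 0, "ry": 0, "rz": 0},
    {"dx": -57.6, "dy": -14.4, "dz": 0, "rx": 0, "ry": 0, "rz": 0},
    {"dx": -63.6, "dy": -35.3, "dz": 0, "rx": 0, "ry": 0, "rz": 0},
    {"dx": -58.4, "dy": -56.4, "dz": 0, "rx": 0, "ry": 0, "rz": 0},
  ],
)

```text
clock: 4.55
tcp_pos: [0.5556, -0.2657, 0.1014]
orientation: [-2.217, -2.22, -0.001]
contact_force: [5.9, 7.8, 2.0]
grip_width: 0.0183
gripper_force: 42.4
```

```bash
cat >> h.py <<'E'
YAW=np.radians(8.8); ORG=np.array([0.5409,-0.0984])
def lines():
    F=grab("wrist"); P=cloud(F); hsv=cv2.cvtColor(F["frame"],cv2.COLOR_BGR2HSV); Z=P[...,2]; x=np.array([np.cos(YAW),np.sin(YAW)]); out={}
    for n,lo,hi in(("blue",(105,80,60),(130,255,255)),("orange",(6,120,90),(20,255,255)),("red",(0,120,90),(5,255,255))):
        m=(cv2.inRange(hsv,lo,hi)>0)&(Z>0.02)&(Z<0.045)&(P[...,1]>-0.21)&(P[...,1]<-0.1)
        if m.sum()>8: out[n]=round(float((P[m][:,:2].mean(0)-ORG)@x)*1000,1)
    print("vise x mm:",out,"(blue nominal 82.5, red 47.5)"); return F,P
E
python3 - <<'E'
from h import *
o=obs(); c=np.array([0.5942,-0.2469]); d=o["tcp_pos"][:2]-c; print(np.hypot(*d),np.degrees(np.arctan2(d[1],d[0])))
F,P=lines(); cv2.imwrite("pics/w4.png",F["frame"])
E
```

```text
4.55 [ 0.5556 -0.2657  0.1014] [-2.217e+00 -2.220e+00 -1.000e-03] F [5.9 7.8 2. ] w 0.0183 42.41921067237854 q [ 0.3   0.54  0.06  1.82 -0.05  0.79  0.39]
0.04293361495034391 -153.96447018344412
vise x mm: {'blue': 82.4, 'orange': 77.6, 'red': 47.3} (blue nominal 82.5, red 47.5)
```

send_rows(
  deltas=[
    {"dx": 13.9, "dy": -14.9, "dz": 0, "rx": 0, "ry": 0, "rz": 0},
    {"dx": 33.1, "dy": -21.5, "dz": 0, "rx": 0, "ry": 0, "rz": 0},
    {"dx": 51.8, "dy": -18.8, "dz": 0, "rx": 0, "ry": 0, "rz": 0},
    {"dx": 51.8, "dy": -18.8, "dz": 0, "rx": 0, "ry": 0, "rz": 0},
    {"dx": 51.8, "dy": -18.8, "dz": 0, "rx": 0, "ry": 0, "rz": 0},
  ],
)

```text
clock: 5.02
tcp_pos: [0.6122, -0.2841, 0.1014]
orientation: [2.218, 2.223, 0.006]
contact_force: [1.1, 3.9, 5.7]
grip_width: 0.0185
gripper_force: 43.2
```

```bash
python3 - <<'E'
from h import *
o=obs(); c=np.array([0.5942,-0.2469]); d=o["tcp_pos"][:2]-c; print(np.hypot(*d),np.degrees(np.arctan2(d[1],d[0])))
F,P=lines(); cv2.imwrite("pics/w5.png",F["frame"])
E
```

```text
5.02 [ 0.6122 -0.2841  0.1014] [2.218 2.223 0.006] F [1.1 3.9 5.7] w 0.0185 43.178790807724 q [ 0.3   0.62  0.06  1.67 -0.05  0.85  0.39]
0.041361393719261355 -64.1581311505687
vise x mm: {'blue': 82.0, 'orange': 82.7, 'red': 47.1} (blue nominal 82.5, red 47.5)
```

View pics/w5.png

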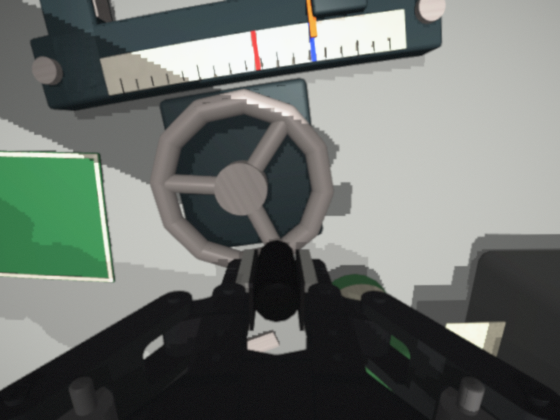

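Pointer (311,20) stands on the blue line (313,45). Release, rise, turn and go over the brick.

send_rows(
  deltas=[
    {"dx": 0, "dy": 0, "dz": 0, "rx": 0, "ry": 0, "rz": 0},
    {"dx": 0, "dy": 0, "dz": 0, "rx": 0, "ry": 0, "rz": 0},
    {"dx": 0, "dy": 0, "dz": 0, "rx": 0, "ry": 0, "rz": 0},
    {"dx": 0, "dy": 0, "dz": 35, "rx": 0, "ry": 0, "rz": 0},
    {"dx": 0, "dy": 0, "dz": 75, "rx": 0, "ry": 0, "rz": 0},
  ],
  jaw=65,
)

```text
clock: 5.48
tcp_pos: [0.6065, -0.286, 0.1724]
orientation: [-2.217, -2.216, 0.006]
contact_force: [1.8, 0.2, 1.1]
grip_width: 0.065
gripper_force: 0.0
```

send_rows(
  deltas=[
    {"dx": -6, "dy": 15, "dz": 15, "rx": 0, "ry": 0, "rz": -7},
    {"dx": -12, "dy": 30, "dz": 20, "rx": 0, "ry": 0, "rz": -14},
    {"dx": -20, "dy": 50, "dz": 20, "rx": 0, "ry": 0, "rz": -21},
    {"dx": -28, "dy": 67, "dz": 20, "rx": 0, "ry": 0, "rz": -28},
    {"dx": -36, "dy": 85, "dz": 20, "rx": 0, "ry": 0, "rz": -35},
  ],
)

```text
clock: 5.9
tcp_pos: [0.5726, -0.2014, 0.1954]
orientation: [2.792, 1.44, -0.0]
contact_force: [0.5, -0.4, 0.2]
grip_width: 0.0647
gripper_force: 0.0
```

send_rows(
  deltas=[
    {"dx": -8, "dy": 18, "dz": 0, "rx": 0, "ry": 0, "rz": -7},
    {"dx": -15, "dy": 36, "dz": 0, "rx": 0, "ry": 0, "rz": -14},
    {"dx": -22, "dy": 54, "dz": 0, "rx": 0, "ry": 0, "rz": -21},
    {"dx": -29, "dy": 72, "dz": 0, "rx": 0, "ry": 0, "rz": -28},
    {"dx": -36, "dy": 90, "dz": 0, "rx": 0, "ry": 0, "rz": -35},
  ],
)

```text
clock: 6.32
tcp_pos: [0.5367, -0.1112, 0.1952]
orientation: [3.096, 0.535, -0.001]
contact_force: [-0.2, 0.5, -0.0]
grip_width: 0.0649
gripper_force: 0.0
```

send_rows(
  deltas=[
    {"dx": -7, "dy": 15, "dz": 0, "rx": 0, "ry": 0, "rz": -7},
    {"dx": -14, "dy": 30, "dz": 0, "rx": 0, "ry": 0, "rz": -11},
    {"dx": -14, "dy": 30, "dz": 0, "rx": 0, "ry": 0, "rz": -11},
    {"dx": -14, "dy": 30, "dz": 0, "rx": 0, "ry": 0, "rz": -11},
  ],
)

```text
clock: 6.65
tcp_pos: [0.5232, -0.0811, 0.1953]
orientation: [3.131, 0.251, -0.0]
contact_force: [-0.9, -0.8, 0.4]
grip_width: 0.065
gripper_force: 0.0
```

```bash
python3 - <<'E'
from h import *
o=obs(); m=R.from_rotvec(o["orientation"]).as_matrix(); print("tool y ang",np.degrees(np.arctan2(m[1,1],m[0,1])))
F,P=lines(); np.savez("w6.npz",**F); cv2.imwrite("pics/w6.png",F["frame"])
hsv=cv2.cvtColor(F["frame"],cv2.COLOR_BGR2HSV); Z=P[...,2];X=P[...,0];Y=P[...,1]
br=(Z>0.023)&(Z<0.033)&(hsv[...,1]<50)&(np.hypot(X-.526,Y+.078)<0.055)
k,l,s,c=cv2.connectedComponentsWithStats(br.astype(np.uint8)); i=1+np.argmax(s[1:,4]); print("brick",s[i],cv2.minAreaRect(P[l==i][:,:2].astype(np.float32)),np.median(Z[l==i]))
E
```

```text
6.65 [ 0.5232 -0.0811  0.1953] [ 3.131  0.251 -0.   ] F [-0.9 -0.8  0.4] w 0.065 0.0 q [-0.25  0.3   0.35  1.97 -0.13  0.89 -1.25]
tool y ang -80.85042640453997
vise x mm: {'blue': 81.9, 'orange': 82.8, 'red': 47.3} (blue nominal 82.5, red 47.5)
brick [ 250  156   64   87 3153] ((0.5189862847328186, -0.07842466235160828), (0.09666972607374191, 0.060199081897735596), 29.188251495361328) 0.02745412253890267
```

View pics/w6.png

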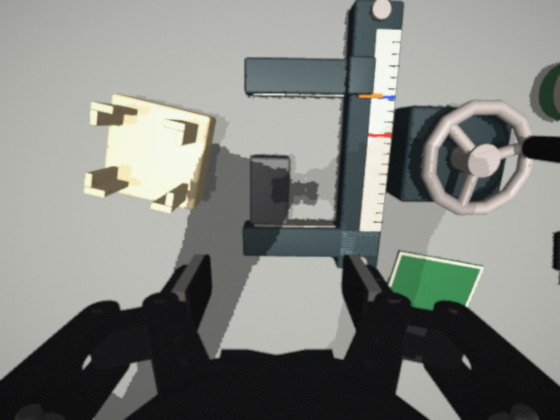

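Wrist view: brick top corners ≈ (250,156),(289,156),(290,224),(250,224); pointer on blue (375,97); case at (155,152).

```bash
python3 - <<'E'
from h import *
F=dict(np.load("w6.npz")); q=onplane(F,[(250,156),(289,156),(290,224),(250,224)],0.028)[:,:2]
print(q.round(4),q.mean(0),[np.linalg.norm(q[i]-q[(i+1)%4]) for i in range(4)])
print("jaw corners vise", [np.linalg.inv([[np.cos(YAW),-np.sin(YAW)],[np.sin(YAW),np.cos(YAW)]])@(p[:2]-ORG)*1000 for p in onplane(F,[(245,225),(245,94),(340,120)],0.028)])
E
```

```text
[[ 0.5597 -0.0496]
 [ 0.5657 -0.0872]
 [ 0.4972 -0.1002]
 [ 0.4905 -0.0592]] [ 0.52826883 -0.07404326] [np.float64(0.03804142244819961), np.float64(0.06980498270695772), np.float64(0.041492443502020776), np.float64(0.06981422791924641)]
jaw corners vise [array([-44.92633933,  51.66569438]), array([83.19699966, 49.14765682]), array([ 60.61892206, -40.54608787])]
```

send_rows(
  deltas=[
    {"dx": 5, "dy": 5.5, "dz": -38, "rx": 0, "ry": 0, "rz": 0},
    {"dx": 5, "dy": 5.5, "dz": -76, "rx": 0, "ry": 0, "rz": 0},
    {"dx": 5, "dy": 5.5, "dz": -114, "rx": 0, "ry": 0, "rz": 0},
    {"dx": 5, "dy": 5.5, "dz": -140, "rx": 0, "ry": 0, "rz": 0},
    {"dx": 5, "dy": 5.5, "dz": -150, "rx": 0, "ry": 0, "rz": 0},
  ],
)

```text
clock: 7.12
tcp_pos: [0.5263, -0.0772, 0.0417]
orientation: [3.132, 0.246, -0.009]
contact_force: [-1.0, 0.2, -0.5]
grip_width: 0.0653
gripper_force: 0.0
```

send_rows(
  deltas=[
    {"dx": 0, "dy": 0, "dz": -10, "rx": 0, "ry": 0, "rz": 0},
    {"dx": 0, "dy": 0, "dz": -20, "rx": 0, "ry": 0, "rz": 0},
    {"dx": 0, "dy": 0, "dz": -28, "rx": 0, "ry": 0, "rz": 0},
    {"dx": 0, "dy": 0, "dz": -28, "rx": 0, "ry": 0, "rz": 0},
    {"dx": 0, "dy": 0, "dz": -28, "rx": 0, "ry": 0, "rz": 0},
  ],
)

```text
clock: 7.53
tcp_pos: [0.529, -0.076, 0.0178]
orientation: [3.132, 0.247, 0.001]
contact_force: [-0.3, 0.1, 0.4]
grip_width: 0.0645
gripper_force: 0.0
```

send_rows(
  deltas=[
    {"dx": 0, "dy": 0, "dz": 0, "rx": 0, "ry": 0, "rz": 0},
    {"dx": 0, "dy": 0, "dz": 0, "rx": 0, "ry": 0, "rz": 0},
    {"dx": 0, "dy": 0, "dz": 0, "rx": 0, "ry": 0, "rz": 0},
    {"dx": 0, "dy": 0, "dz": 0, "rx": 0, "ry": 0, "rz": 0},
    {"dx": 0, "dy": 0, "dz": 0, "rx": 0, "ry": 0, "rz": 0},
  ],
  jaw=20,
  newtons=100,
)

```text
clock: 7.95
tcp_pos: [0.5291, -0.0748, 0.0187]
orientation: [-3.13, -0.247, -0.002]
contact_force: [-2.5, 2.8, 9.8]
grip_width: 0.0381
gripper_force: 100.4
```

send_rows(
  deltas=[
    {"dx": 0, "dy": 0, "dz": 0, "rx": 0, "ry": 0, "rz": 0},
    {"dx": 0, "dy": 0, "dz": 0, "rx": 0, "ry": 0, "rz": 0},
  ],
)

```text
clock: 8.12
tcp_pos: [0.5291, -0.0748, 0.0187]
orientation: [-3.13, -0.247, -0.002]
contact_force: [-1.8, 3.7, 8.8]
grip_width: 0.0383
gripper_force: 100.4
```

send_rows(
  deltas=[
    {"dx": 0, "dy": 0, "dz": 20, "rx": 0, "ry": 0, "rz": 0},
    {"dx": 0, "dy": 0, "dz": 50, "rx": 0, "ry": 0, "rz": 0},
    {"dx": -5, "dy": -9, "dz": 80, "rx": 0, "ry": 0, "rz": 0},
    {"dx": -20, "dy": -36, "dz": 85, "rx": 0, "ry": 0, "rz": 0},
    {"dx": -36, "dy": -64, "dz": 85, "rx": 0, "ry": 0, "rz": 0},
  ],
)

```text
clock: 8.53
tcp_pos: [0.4943, -0.1389, 0.1045]
orientation: [3.131, 0.254, 0.008]
contact_force: [-0.8, -1.3, -9.2]
grip_width: 0.0376
gripper_force: 106.1
```

send_rows(
  deltas=[
    {"dx": -17, "dy": -31, "dz": 0, "rx": 0, "ry": 0, "rz": 0},
    {"dx": -34, "dy": -61, "dz": 0, "rx": 0, "ry": 0, "rz": 0},
    {"dx": -51, "dy": -92, "dz": 0, "rx": 0, "ry": 0, "rz": 0},
    {"dx": -68, "dy": -122, "dz": 0, "rx": 0, "ry": 0, "rz": 0},
    {"dx": -82, "dy": -147, "dz": 0, "rx": 0, "ry": 0, "rz": 0},
  ],
)

```text
clock: 8.95
tcp_pos: [0.4077, -0.2884, 0.1019]
orientation: [-3.132, -0.244, 0.003]
contact_force: [0.7, -0.7, -8.9]
grip_width: 0.0379
gripper_force: 106.1
```

```bash
python3 - <<'E'
from h import *
obs(); F=grab("wrist"); P=cloud(F); hsv=cv2.cvtColor(F["frame"],cv2.COLOR_BGR2HSV)
f=grab("side"); cv2.imwrite("pics/s2.png",f["frame"])
E
```

```text
8.95 [ 0.4077 -0.2884  0.1019] [-3.132e+00 -2.440e-01  3.000e-03] F [ 0.7 -0.7 -8.9] w 0.0379 106.09217762947083 q [ 0.21  0.4   0.34  2.11 -0.21  0.67 -0.72]
```

View pics/s2.png

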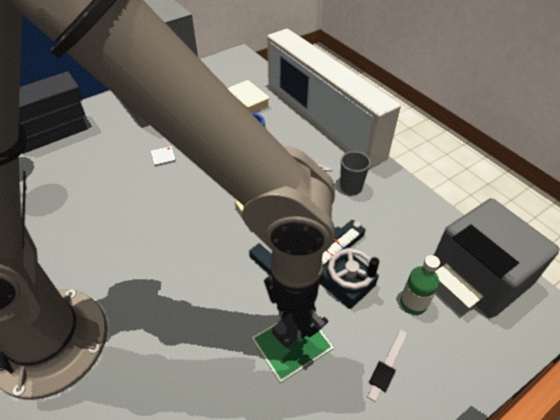

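The gripper with the brick is over the mat (290,345). Lower it.

send_rows(
  deltas=[
    {"dx": 1, "dy": 1, "dz": -30, "rx": 0, "ry": 0, "rz": 0},
    {"dx": 1, "dy": 1, "dz": -55, "rx": 0, "ry": 0, "rz": 0},
    {"dx": 1, "dy": 1, "dz": -70, "rx": 0, "ry": 0, "rz": 0},
    {"dx": 1, "dy": 1, "dz": -77, "rx": 0, "ry": 0, "rz": 0},
    {"dx": 1, "dy": 1, "dz": -79, "rx": 0, "ry": 0, "rz": 0},
  ],
)

```text
clock: 9.47
tcp_pos: [0.4102, -0.2848, 0.0219]
orientation: [-3.13, -0.247, 0.005]
contact_force: [-1.3, 0.3, -8.4]
grip_width: 0.0379
gripper_force: 106.1
```

send_rows(
  deltas=[
    {"dx": 0, "dy": 0, "dz": 0, "rx": 0, "ry": 0, "rz": 0},
    {"dx": 0, "dy": 0, "dz": 0, "rx": 0, "ry": 0, "rz": 0},
  ],
)

```text
clock: 9.63
tcp_pos: [0.4121, -0.2862, 0.0241]
orientation: [3.131, 0.247, 0.002]
contact_force: [0.2, 0.0, -9.5]
grip_width: 0.0378
gripper_force: 106.1
```

send_rows(
  deltas=[
    {"dx": 0, "dy": 0, "dz": -1.5, "rx": 0, "ry": 0, "rz": 0},
    {"dx": 0, "dy": 0, "dz": -3, "rx": 0, "ry": 0, "rz": 0},
    {"dx": 0, "dy": 0, "dz": -3, "rx": 0, "ry": 0, "rz": 0},
  ],
)

```text
clock: 9.88
tcp_pos: [0.4125, -0.2864, 0.0218]
orientation: [3.131, 0.246, 0.003]
contact_force: [-2.2, 1.2, 3.9]
grip_width: 0.0381
gripper_force: 107.4
```

send_rows(
  deltas=[
    {"dx": 0, "dy": 0, "dz": 0, "rx": 0, "ry": 0, "rz": 0},
    {"dx": 0, "dy": 0, "dz": 0, "rx": 0, "ry": 0, "rz": 0},
    {"dx": 0, "dy": 0, "dz": 0, "rx": 0, "ry": 0, "rz": 0},
    {"dx": 0, "dy": 0, "dz": 0, "rx": 0, "ry": 0, "rz": 0},
  ],
  jaw=62,
)

```text
clock: 10.22
tcp_pos: [0.4121, -0.2863, 0.0208]
orientation: [3.131, 0.246, 0.002]
contact_force: [0.6, -1.1, -0.7]
grip_width: 0.0617
gripper_force: 0.0
```

send_rows(
  deltas=[
    {"dx": 0, "dy": 0, "dz": 30, "rx": 0, "ry": 0, "rz": 0},
    {"dx": 0, "dy": 0, "dz": 70, "rx": 0, "ry": 0, "rz": 0},
    {"dx": 0, "dy": 0, "dz": 110, "rx": 0, "ry": 0, "rz": 0},
    {"dx": 0, "dy": 0, "dz": 150, "rx": 0, "ry": 0, "rz": 0},
    {"dx": 0, "dy": 0, "dz": 180, "rx": 0, "ry": 0, "rz": 0},
  ],
  jaw=85,
)

```text
clock: 10.63
tcp_pos: [0.412, -0.2866, 0.2036]
orientation: [3.13, 0.245, 0.004]
contact_force: [1.5, -0.1, -0.7]
grip_width: 0.0849
gripper_force: 0.0
```

```bash
python3 - <<'E'
from h import *
obs(); F=grab("wrist"); P=cloud(F); hsv=cv2.cvtColor(F["frame"],cv2.COLOR_BGR2HSV)
cv2.imwrite("pics/w7.png",F["frame"]); X,Y,Z=P[...,0],P[...,1],P[...,2]
c=np.array([.411,-.286]); br=(Z>0.026)&(Z<0.036)&(hsv[...,1]<60)&(np.hypot(X-c[0],Y-c[1])<0.06)
k,l,s,_=cv2.connectedComponentsWithStats(br.astype(np.uint8)); i=1+np.argmax(s[1:,4]); print("brick",s[i],cv2.minAreaRect(P[l==i][:,:2].astype(np.float32)),np.median(Z[l==i]))
g=P[(cv2.inRange(hsv,(50,100,30),(80,255,255))>0)&(Z<0.02)&(np.hypot(X-c[0],Y-c[1])<0.1)][:,:2].astype(np.float32); print("mat",cv2.minAreaRect(g))
E
```

```text
10.63 [ 0.412  -0.2866  0.2036] [3.13  0.245 0.004] F [ 1.5 -0.1 -0.7] w 0.0849 0.0 q [ 0.14  0.24  0.4   2.03 -0.12  0.89 -0.8 ]
brick [ 257  163   39   66 2439] ((0.41121906042099, -0.28673088550567627), (0.06974884122610092, 0.03892526030540466), 7.860680103302002) 0.030517935650474337
mat ((0.4097960889339447, -0.28634899854660034), (0.0996144488453865, 0.11967137455940247), 88.0824966430664)
```

Brick sits flat in the mat's middle. Now go above the case's front posts, turning the tool back.

send_rows(
  deltas=[
    {"dx": 12.7, "dy": 32.6, "dz": 0, "rx": 0, "ry": 0, "rz": 6.9},
    {"dx": 25.4, "dy": 65.2, "dz": 0, "rx": 0, "ry": 0, "rz": 13.8},
    {"dx": 38.1, "dy": 97.8, "dz": 0, "rx": 0, "ry": 0, "rz": 20.7},
    {"dx": 50.8, "dy": 130.4, "dz": 0, "rx": 0, "ry": 0, "rz": 27.6},
    {"dx": 63.5, "dy": 163, "dz": 0, "rx": 0, "ry": 0, "rz": 34.5},
  ],
)

```text
clock: 11.1
tcp_pos: [0.4754, -0.1214, 0.2006]
orientation: [2.914, 1.172, 0.001]
contact_force: [0.7, 0.1, 0.8]
grip_width: 0.0852
gripper_force: 0.0
```

send_rows(
  deltas=[
    {"dx": 12.7, "dy": 32.6, "dz": 0, "rx": 0, "ry": 0, "rz": 6.9},
    {"dx": 25.4, "dy": 65.2, "dz": 0, "rx": 0, "ry": 0, "rz": 13.8},
    {"dx": 38.1, "dy": 97.8, "dz": 0, "rx": 0, "ry": 0, "rz": 20.7},
    {"dx": 50.8, "dy": 130.4, "dz": 0, "rx": 0, "ry": 0, "rz": 27.6},
    {"dx": 63.5, "dy": 163, "dz": 0, "rx": 0, "ry": 0, "rz": 34.5},
  ],
)

```text
clock: 11.52
tcp_pos: [0.5389, 0.0417, 0.2004]
orientation: [2.436, 1.984, 0.001]
contact_force: [1.0, -1.0, -0.9]
grip_width: 0.0851
gripper_force: 0.0
```

send_rows(
  deltas=[
    {"dx": 12.5, "dy": 33, "dz": 0, "rx": 0, "ry": 0, "rz": 6.9},
    {"dx": 12.5, "dy": 33, "dz": 0, "rx": 0, "ry": 0, "rz": 6.9},
    {"dx": 12.5, "dy": 33, "dz": 0, "rx": 0, "ry": 0, "rz": 6.9},
  ],
)

```text
clock: 11.77
tcp_pos: [0.5513, 0.0756, 0.2001]
orientation: [-2.314, -2.124, -0.001]
contact_force: [-0.5, -0.4, 0.3]
grip_width: 0.085
gripper_force: 0.0
```

```bash
cat >> h.py <<'E'
def tang():
    m=R.from_rotvec(r.get_obs()["orientation"]).as_matrix(); a=np.degrees(np.arctan2(m[1,1],m[0,1])); print("tool y ang",round(a,2)); return a
E
python3 - <<'E'
from h import *
obs();tang(); F=grab("wrist"); P=cloud(F); hsv=cv2.cvtColor(F["frame"],cv2.COLOR_BGR2HSV); np.savez("w8.npz",**F)
cv2.imwrite("pics/w8.png",F["frame"]); X,Y,Z=P[...,0],P[...,1],P[...,2]
c=np.array([.549,.0435]); n=(np.hypot(X-c[0],Y-c[1])<0.08)
for lo,hi in((0.031,0.037),(0.076,0.084)):
    q=P[n&(Z>lo)&(Z<hi)]; print(len(q),cv2.minAreaRect(q[:,:2].astype(np.float32)))
E
```

```text
11.77 [0.5513 0.0756 0.2001] [-2.314e+00 -2.124e+00 -1.000e-03] F [-0.5 -0.4  0.3] w 0.085 0.0 q [-0.24  0.33 -0.01  1.88  0.    0.93 -0.34]
tool y ang -4.88
6056 ((0.5482173562049866, 0.04275825619697571), (0.09390586614608765, 0.09376645088195801), 85.30953979492188)
943 ((0.5483381748199463, 0.04270271211862564), (0.07612325996160507, 0.07635088264942169), 85.23384094238281)
```

View pics/w8.png

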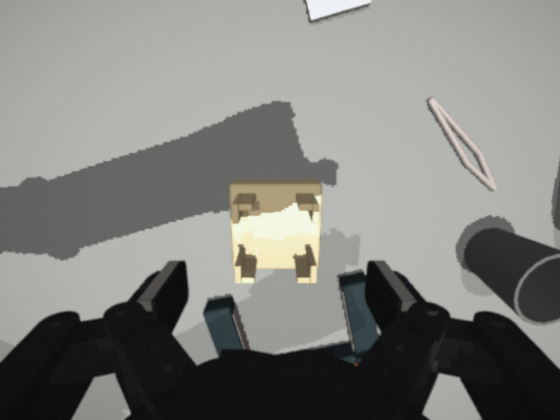

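The wrist view shows the case squarely at (275,235), fingers either side; sizes match (93.9, 76.1 mm). Descend on the two front posts and close.

send_rows(
  deltas=[
    {"dx": -0.5, "dy": -4, "dz": -35, "rx": 0, "ry": 0, "rz": 0},
    {"dx": -0.5, "dy": -4, "dz": -70, "rx": 0, "ry": 0, "rz": 0},
    {"dx": -0.5, "dy": -4, "dz": -95, "rx": 0, "ry": 0, "rz": 0},
    {"dx": -0.5, "dy": -4, "dz": -105, "rx": 0, "ry": 0, "rz": 0},
    {"dx": -0.5, "dy": -4, "dz": -105, "rx": 0, "ry": 0, "rz": 0},
  ],
)

```text
clock: 12.23
tcp_pos: [0.5486, 0.0672, 0.0932]
orientation: [-2.319, -2.116, 0.007]
contact_force: [0.3, 0.5, 0.5]
grip_width: 0.085
gripper_force: 0.0
```

send_rows(
  deltas=[
    {"dx": 0, "dy": 0, "dz": -10, "rx": 0, "ry": 0, "rz": 0},
    {"dx": 0, "dy": 0, "dz": -20, "rx": 0, "ry": 0, "rz": 0},
    {"dx": 0, "dy": 0, "dz": -30, "rx": 0, "ry": 0, "rz": 0},
    {"dx": 0, "dy": 0, "dz": -38, "rx": 0, "ry": 0, "rz": 0},
    {"dx": 0, "dy": 0, "dz": -38, "rx": 0, "ry": 0, "rz": 0},
  ],
)

```text
clock: 12.65
tcp_pos: [0.5496, 0.069, 0.0559]
orientation: [-2.317, -2.12, 0.003]
contact_force: [-0.0, -0.5, -0.7]
grip_width: 0.085
gripper_force: 0.0
```

send_rows(
  deltas=[
    {"dx": 0, "dy": 0, "dz": 0, "rx": 0, "ry": 0, "rz": 0},
    {"dx": 0, "dy": 0, "dz": 0, "rx": 0, "ry": 0, "rz": 0},
    {"dx": 0, "dy": 0, "dz": 0, "rx": 0, "ry": 0, "rz": 0},
    {"dx": 0, "dy": 0, "dz": 0, "rx": 0, "ry": 0, "rz": 0},
  ],
  jaw=60,
  newtons=40,
)

```text
clock: 12.98
tcp_pos: [0.5505, 0.0692, 0.0574]
orientation: [2.318, 2.12, 0.0]
contact_force: [0.2, 1.1, -2.9]
grip_width: 0.0747
gripper_force: 48.8
```

```bash
python3 - <<'E'
from h import *
obs();tang(); F=grab("wrist"); P=cloud(F); cv2.imwrite("pics/w9.png",F["frame"]); X,Y,Z=P[...,0],P[...,1],P[...,2]
E
```

```text
12.98 [0.5505 0.0692 0.0574] [2.318 2.12  0.   ] F [ 0.2  1.1 -2.9] w 0.0747 48.81708562374115 q [-0.23  0.53 -0.02  1.98  0.01  0.63 -0.34]
tool y ang -5.1
```

send_rows(
  deltas=[
    {"dx": -6, "dy": -1, "dz": 0, "rx": 0, "ry": 0, "rz": 3.5},
    {"dx": -12, "dy": -2, "dz": 0, "rx": 0, "ry": 0, "rz": 7},
    {"dx": -18, "dy": -3, "dz": 0, "rx": 0, "ry": 0, "rz": 10.5},
    {"dx": -23, "dy": -3, "dz": 0, "rx": 0, "ry": 0, "rz": 13.9},
    {"dx": -23, "dy": -3, "dz": 0, "rx": 0, "ry": 0, "rz": 13.9},
  ],
)

```text
clock: 13.45
tcp_pos: [0.5265, 0.066, 0.0573]
orientation: [-2.041, -2.387, 0.001]
contact_force: [-0.9, -0.5, -2.2]
grip_width: 0.0754
gripper_force: 49.0
```

send_rows(
  deltas=[
    {"dx": 2.3, "dy": -15, "dz": 0, "rx": 0, "ry": 0, "rz": 0},
    {"dx": 4.6, "dy": -30, "dz": 0, "rx": 0, "ry": 0, "rz": 0},
    {"dx": 7, "dy": -45, "dz": 0, "rx": 0, "ry": 0, "rz": 0},
    {"dx": 7, "dy": -45, "dz": 0, "rx": 0, "ry": 0, "rz": 0},
    {"dx": 7, "dy": -45, "dz": 0, "rx": 0, "ry": 0, "rz": 0},
  ],
)

```text
clock: 13.87
tcp_pos: [0.5347, 0.02, 0.0573]
orientation: [2.049, 2.381, -0.001]
contact_force: [0.4, -0.1, -2.2]
grip_width: 0.0751
gripper_force: 48.8
```

```bash
python3 - <<'E'
from h import *
o=obs();tang(); f=grab("side"); np.savez("s3.npz",**f)
g=grab("scene"); np.savez("g3.npz",**g); cv2.imwrite("pics/s3.png",np.hstack([f["frame"][150:350,180:430],g["frame"][120:320,150:400]]))
E
```

```text
13.87 [0.5347 0.02   0.0573] [ 2.049e+00  2.381e+00 -1.000e-03] F [ 0.4 -0.1 -2.2] w 0.0751 48.80173623561859 q [-0.09  0.51 -0.08  2.03  0.07  0.61 -0.06]
tool y ang 8.59
```

View pics/s3.png

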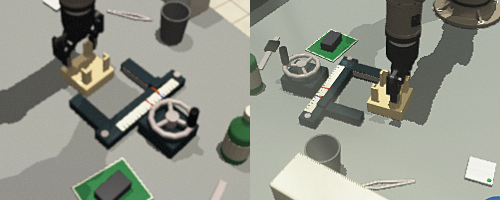

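Crops show the case gripped in front of the mouth (left: case (88,70); right: (388,105)) and aligned. Push on in.

send_rows(
  deltas=[
    {"dx": 2.6, "dy": -17, "dz": 0, "rx": 0, "ry": 0, "rz": 0},
    {"dx": 5.2, "dy": -34, "dz": 0, "rx": 0, "ry": 0, "rz": 0},
    {"dx": 7.8, "dy": -51, "dz": 0, "rx": 0, "ry": 0, "rz": 0},
    {"dx": 10.4, "dy": -68, "dz": 0, "rx": 0, "ry": 0, "rz": 0},
    {"dx": 12, "dy": -78, "dz": 0, "rx": 0, "ry": 0, "rz": 0},
  ],
)

```text
clock: 14.38
tcp_pos: [0.5469, -0.0577, 0.0574]
orientation: [2.045, 2.384, 0.0]
contact_force: [0.3, 1.4, -2.0]
grip_width: 0.075
gripper_force: 48.8
```

send_rows(
  deltas=[
    {"dx": 0.6, "dy": -4, "dz": 0, "rx": 0, "ry": 0, "rz": 0},
    {"dx": 1.2, "dy": -8, "dz": 0, "rx": 0, "ry": 0, "rz": 0},
    {"dx": 1.2, "dy": -8, "dz": 0, "rx": 0, "ry": 0, "rz": 0},
  ],
)

```text
clock: 14.63
tcp_pos: [0.5479, -0.0644, 0.0573]
orientation: [-2.044, -2.386, -0.001]
contact_force: [0.7, -0.6, -3.0]
grip_width: 0.0754
gripper_force: 48.9
```

send_rows(
  deltas=[
    {"dx": 0.4, "dy": -3, "dz": 0, "rx": 0, "ry": 0, "rz": 0},
    {"dx": 0.9, "dy": -6, "dz": 0, "rx": 0, "ry": 0, "rz": 0},
    {"dx": 0.9, "dy": -6, "dz": 0, "rx": 0, "ry": 0, "rz": 0},
  ],
)

```text
clock: 14.88
tcp_pos: [0.5489, -0.0698, 0.0575]
orientation: [-2.043, -2.386, -0.002]
contact_force: [-0.0, 2.9, -0.6]
grip_width: 0.0752
gripper_force: 49.0
```

```bash
python3 - <<'E'
from h import *
o=obs();tang(); d=o["tcp_pos"][:2]-ORG; c,s=np.cos(YAW),np.sin(YAW); print("tcp in vise",(c*d[0]+s*d[1])*1e3,(-s*d[0]+c*d[1])*1e3)
E
```

```text
14.88 [ 0.5489 -0.0698  0.0575] [-2.043e+00 -2.386e+00 -2.000e-03] F [-0.   2.9 -0.6] w 0.0752 49.024052023887634 q [ 0.07  0.53 -0.08  1.98  0.06  0.63  0.11]
tool y ang 8.84
tcp in vise 12.248563306574956 27.01883678272508
```

send_rows(
  deltas=[
    {"dx": 0.4, "dy": -2.5, "dz": 0, "rx": 0, "ry": 0, "rz": 0},
    {"dx": 0.4, "dy": -2.5, "dz": 0, "rx": 0, "ry": 0, "rz": 0},
    {"dx": 0.4, "dy": -2.5, "dz": 0, "rx": 0, "ry": 0, "rz": 0},
  ],
)

```text
clock: 15.13
tcp_pos: [0.5489, -0.0699, 0.0576]
orientation: [-2.041, -2.385, -0.004]
contact_force: [-2.7, 8.7, 2.7]
grip_width: 0.075
gripper_force: 49.5
```

```bash
python3 - <<'E'
from h import *
o=obs();tang(); d=o["tcp_pos"][:2]-ORG; c,s=np.cos(YAW),np.sin(YAW); print("tcp in vise",(c*d[0]+s*d[1])*1e3,(-s*d[0]+c*d[1])*1e3)
E
```

```text
15.13 [ 0.5489 -0.0699  0.0576] [-2.041 -2.385 -0.004] F [-2.7  8.7  2.7] w 0.075 49.48723375797272 q [ 0.08  0.53 -0.08  1.98  0.06  0.64  0.12]
tool y ang 8.89
tcp in vise 12.295180993110066 26.91884489683878
```

Seated against the rail (8.7 N, no motion). Now slide toward the fixed jaw.

send_rows(
  deltas=[
    {"dx": -4, "dy": -0.6, "dz": 0, "rx": 0, "ry": 0, "rz": 0},
    {"dx": -8, "dy": -1.2, "dz": 0, "rx": 0, "ry": 0, "rz": 0},
    {"dx": -10, "dy": -1.5, "dz": 0, "rx": 0, "ry": 0, "rz": 0},
    {"dx": -12, "dy": -1.8, "dz": 0, "rx": 0, "ry": 0, "rz": 0},
    {"dx": -12, "dy": -1.8, "dz": 0, "rx": 0, "ry": 0, "rz": 0},
  ],
)

```text
clock: 15.55
tcp_pos: [0.5396, -0.0715, 0.0582]
orientation: [2.039, 2.387, 0.01]
contact_force: [3.0, 9.0, -1.5]
grip_width: 0.0749
gripper_force: 49.1
```

send_rows(
  deltas=[
    {"dx": -2, "dy": -0.3, "dz": 0, "rx": 0, "ry": 0, "rz": 0},
    {"dx": -2, "dy": -0.3, "dz": 0, "rx": 0, "ry": 0, "rz": 0},
    {"dx": -2, "dy": -0.3, "dz": 0, "rx": 0, "ry": 0, "rz": 0},
  ],
)

```text
clock: 15.8
tcp_pos: [0.5378, -0.0717, 0.0582]
orientation: [2.039, 2.387, 0.01]
contact_force: [4.1, 9.5, -1.0]
grip_width: 0.0753
gripper_force: 49.1
```

```bash
python3 - <<'E'
from h import *
o=obs();tang(); d=o["tcp_pos"][:2]-ORG; c,s=np.cos(YAW),np.sin(YAW); print("tcp in vise",(c*d[0]+s*d[1])*1e3,(-s*d[0]+c*d[1])*1e3)
E
```

```text
15.8 [ 0.5378 -0.0717  0.0582] [2.039 2.387 0.01 ] F [ 4.1  9.5 -1. ] w 0.0753 49.10838961601257 q [ 0.08  0.51 -0.08  2.01  0.06  0.62  0.12]
tool y ang 9.0
tcp in vise 1.0522342913932146 26.854283214021734
```

send_rows(
  deltas=[
    {"dx": -2, "dy": -0.3, "dz": 0, "rx": 0, "ry": 0, "rz": 0},
    {"dx": -3, "dy": -0.5, "dz": 0, "rx": 0, "ry": 0, "rz": 0},
    {"dx": -3, "dy": -0.5, "dz": 0, "rx": 0, "ry": 0, "rz": 0},
  ],
)

```text
clock: 16.05
tcp_pos: [0.5362, -0.072, 0.0584]
orientation: [2.038, 2.386, 0.013]
contact_force: [6.7, 9.3, -4.6]
grip_width: 0.0753
gripper_force: 49.1
```

send_rows(
  deltas=[
    {"dx": -2, "dy": -0.3, "dz": 0, "rx": 0, "ry": 0, "rz": 0},
    {"dx": -2, "dy": -0.3, "dz": 0, "rx": 0, "ry": 0, "rz": 0},
    {"dx": -2, "dy": -0.3, "dz": 0, "rx": 0, "ry": 0, "rz": 0},
  ],
)

```text
clock: 16.3
tcp_pos: [0.5361, -0.0721, 0.0587]
orientation: [2.036, 2.383, 0.017]
contact_force: [10.7, 10.6, -7.4]
grip_width: 0.0751
gripper_force: 51.0
```

```bash
python3 - <<'E'
from h import *
o=obs();tang(); d=o["tcp_pos"][:2]-ORG; c,s=np.cos(YAW),np.sin(YAW); print("tcp in vise",(c*d[0]+s*d[1])*1e3,(-s*d[0]+c*d[1])*1e3)
E
```

```text
16.3 [ 0.5361 -0.0721  0.0587] [2.036 2.383 0.017] F [10.7 10.6 -7.4] w 0.0751 50.96091270446777 q [ 0.09  0.51 -0.08  2.02  0.06  0.61  0.12]
tool y ang 8.98
tcp in vise -0.7517522098695485 26.710681728214087
```

Contact with the fixed jaw. Release, rise, and go over the crank.

send_rows(
  deltas=[
    {"dx": 0, "dy": 0, "dz": 0, "rx": 0, "ry": 0, "rz": 0},
    {"dx": 0, "dy": 0, "dz": 0, "rx": 0, "ry": 0, "rz": 0},
    {"dx": 2, "dy": 1, "dz": 0, "rx": 0, "ry": 0, "rz": 0},
    {"dx": 2, "dy": 1, "dz": 15, "rx": 0, "ry": 0, "rz": 0},
    {"dx": 2, "dy": 1, "dz": 50, "rx": 0, "ry": 0, "rz": 0},
  ],
  jaw=85,
)

```text
clock: 16.72
tcp_pos: [0.5285, -0.0757, 0.1041]
orientation: [-2.04, -2.38, 0.01]
contact_force: [-0.1, 0.7, -0.4]
grip_width: 0.0852
gripper_force: 0.0
```

send_rows(
  deltas=[
    {"dx": 0, "dy": 0, "dz": 40, "rx": 0, "ry": 0, "rz": 0},
    {"dx": 5, "dy": -15, "dz": 75, "rx": 0, "ry": 0, "rz": 0},
    {"dx": 17, "dy": -48, "dz": 95, "rx": 0, "ry": 0, "rz": 0},
    {"dx": 30, "dy": -85, "dz": 95, "rx": 0, "ry": 0, "rz": 0},
    {"dx": 43, "dy": -122, "dz": 95, "rx": 0, "ry": 0, "rz": 0},
  ],
)

```text
clock: 17.13
tcp_pos: [0.5754, -0.1993, 0.2045]
orientation: [2.042, 2.384, 0.001]
contact_force: [0.4, 0.5, 0.2]
grip_width: 0.0852
gripper_force: 0.0
```

send_rows(
  deltas=[
    {"dx": 13, "dy": -37, "dz": 0, "rx": 0, "ry": 0, "rz": -3},
    {"dx": 26, "dy": -74, "dz": 0, "rx": 0, "ry": 0, "rz": -6},
    {"dx": 30, "dy": -88, "dz": 0, "rx": 0, "ry": 0, "rz": -9},
    {"dx": 30, "dy": -88, "dz": 0, "rx": 0, "ry": 0, "rz": -9},
    {"dx": 30, "dy": -88, "dz": 0, "rx": 0, "ry": 0, "rz": -9},
  ],
)

```text
clock: 17.55
tcp_pos: [0.6036, -0.2866, 0.2014]
orientation: [-2.226, -2.214, 0.003]
contact_force: [-0.9, 0.1, -0.2]
grip_width: 0.0848
gripper_force: 0.0
```

```bash
python3 - <<'E'
from h import *
obs();tang(); F,P=lines(); cv2.imwrite("pics/w10.png",F["frame"])
c=[0.6115,-0.2845]; n=np.hypot(P[...,0]-c[0],P[...,1]-c[1])<0.03; Z=P[...,2]
h=P[n&(Z>0.121)&(Z<0.13)]; print("handle",len(h),h.mean(0))
n=np.hypot(P[...,0]-.541,P[...,1]+.098)<0.085
for lo,hi in((0.031,0.0365),(0.076,0.084)):
    q=P[n&(Z>lo)&(Z<hi)]; print(len(q),cv2.minAreaRect(q[:,:2].astype(np.float32)) if len(q)>5 else 0)
E
```

```text
17.55 [ 0.6036 -0.2866  0.2014] [-2.226 -2.214  0.003] F [-0.9  0.1 -0.2] w 0.0848 0.0 q [ 0.33  0.5   0.02  1.61 -0.01  1.03  0.35]
tool y ang -0.32
vise x mm: {'blue': 81.9, 'orange': 82.4, 'red': 47.2} (blue nominal 82.5, red 47.5)
handle 543 [ 0.61212867 -0.28384135  0.12423899]
3288 ((0.5471897721290588, -0.12805484235286713), (0.09406108409166336, 0.04329138249158859), 1.639013648033142)
582 ((0.5463306307792664, -0.1283731758594513), (0.07598254084587097, 0.017094101756811142), 7.3834404945373535)
```

View pics/w10.png

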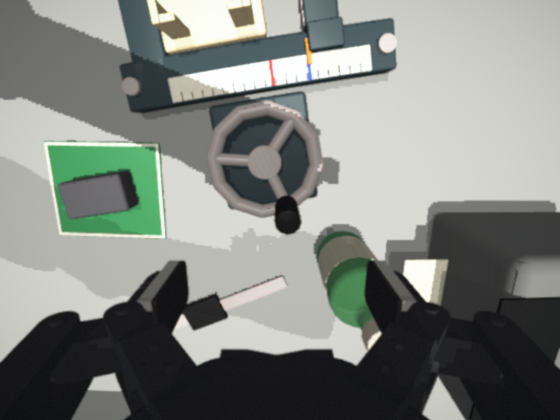

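Case is seated in the mouth (210,20), pointer still on blue (309,55), handle at (287,213). Descend and grip the handle.

send_rows(
  deltas=[
    {"dx": 8.5, "dy": 2.5, "dz": 0, "rx": 0, "ry": 0, "rz": 0},
    {"dx": 8.5, "dy": 2.5, "dz": -35, "rx": 0, "ry": 0, "rz": 0},
    {"dx": 8.5, "dy": 2.5, "dz": -70, "rx": 0, "ry": 0, "rz": 0},
    {"dx": 8.5, "dy": 2.5, "dz": -100, "rx": 0, "ry": 0, "rz": 0},
    {"dx": 8.5, "dy": 2.5, "dz": -100, "rx": 0, "ry": 0, "rz": 0},
  ],
)

```text
clock: 18.02
tcp_pos: [0.61, -0.2787, 0.096]
orientation: [-2.214, -2.214, 0.006]
contact_force: [-0.9, 0.7, -0.6]
grip_width: 0.0854
gripper_force: 0.0
```

send_rows(
  deltas=[
    {"dx": 0, "dy": 0, "dz": 0, "rx": 0, "ry": 0, "rz": 0},
    {"dx": 0, "dy": 0, "dz": 0, "rx": 0, "ry": 0, "rz": 0},
    {"dx": 0, "dy": 0, "dz": 0, "rx": 0, "ry": 0, "rz": 0},
    {"dx": 0, "dy": 0, "dz": 0, "rx": 0, "ry": 0, "rz": 0},
    {"dx": 0, "dy": 0, "dz": 0, "rx": 0, "ry": 0, "rz": 0},
  ],
  jaw=10,
  newtons=40,
)

```text
clock: 18.43
tcp_pos: [0.6145, -0.2831, 0.1042]
orientation: [2.223, 2.216, 0.002]
contact_force: [-0.0, -0.3, 1.1]
grip_width: 0.0249
gripper_force: 1.4
```

send_rows(
  deltas=[
    {"dx": 0, "dy": 0, "dz": 0, "rx": 0, "ry": 0, "rz": 0},
    {"dx": 0, "dy": 0, "dz": 0, "rx": 0, "ry": 0, "rz": 0},
    {"dx": 0, "dy": 0, "dz": 0, "rx": 0, "ry": 0, "rz": 0},
  ],
)

```text
clock: 18.68
tcp_pos: [0.6139, -0.2831, 0.104]
orientation: [2.225, 2.216, 0.001]
contact_force: [-1.8, 1.4, 6.5]
grip_width: 0.0188
gripper_force: 38.8
```

```bash
python3 - <<'E'
from h import *
o=obs(); c=np.array([0.5942,-0.2469]); d=o["tcp_pos"][:2]-c; a=np.degrees(np.arctan2(d[1],d[0])); print(np.hypot(*d),a)
a0=a; st=-30
for k in range(5):
    b=a0-150*k; print(round(b),[(float(round(42*(np.cos(np.radians(b+st*i))-np.cos(np.radians(b))),1)),float(round(42*(np.sin(np.radians(b+st*i))-np.sin(np.radians(b))),1))) for i in range(1,6)])
E
```

```text
18.68 [ 0.6139 -0.2831  0.104 ] [2.225e+00 2.216e+00 1.000e-03] F [-1.8  1.4  6.5] w 0.0188 38.82709264755249 q [ 0.33  0.62  0.02  1.66 -0.01  0.86  0.35]
0.041205187644116736 -61.51416002072899
-62 [(-21.1, -5.1), (-42.0, 1.1), (-56.9, 16.9), (-62.0, 38.0), (-55.8, 58.9)]
-212 [(15.8, 15.0), (36.9, 20.0), (57.8, 13.9), (72.7, -1.9), (77.8, -23.1)]
-362 [(-6.2, -20.8), (-22.0, -35.8), (-43.1, -40.9), (-63.9, -34.7), (-78.9, -18.9)]
-512 [(-5.1, 21.1), (1.1, 42.0), (16.9, 56.9), (38.0, 62.0), (58.9, 55.8)]
-662 [(15.0, -15.8), (20.0, -36.9), (13.9, -57.8), (-1.9, -72.7), (-23.1, -77.8)]
```

send_rows(
  deltas=[
    {"dx": -21.1, "dy": -5.1, "dz": 0, "rx": 0, "ry": 0, "rz": 0},
    {"dx": -42, "dy": 1.1, "dz": 0, "rx": 0, "ry": 0, "rz": 0},
    {"dx": -56.9, "dy": 16.9, "dz": 0, "rx": 0, "ry": 0, "rz": 0},
    {"dx": -62, "dy": 38, "dz": 0, "rx": 0, "ry": 0, "rz": 0},
    {"dx": -55.8, "dy": 58.9, "dz": 0, "rx": 0, "ry": 0, "rz": 0},
  ],
)

```text
clock: 19.1
tcp_pos: [0.5556, -0.2273, 0.104]
orientation: [2.229, 2.21, -0.004]
contact_force: [2.8, -8.4, 2.1]
grip_width: 0.0187
gripper_force: 42.2
```

send_rows(
  deltas=[
    {"dx": 15.8, "dy": 15, "dz": 0, "rx": 0, "ry": 0, "rz": 0},
    {"dx": 36.9, "dy": 20, "dz": 0, "rx": 0, "ry": 0, "rz": 0},
    {"dx": 57.8, "dy": 13.9, "dz": 0, "rx": 0, "ry": 0, "rz": 0},
    {"dx": 72.7, "dy": -1.9, "dz": 0, "rx": 0, "ry": 0, "rz": 0},
    {"dx": 77.8, "dy": -23.1, "dz": 0, "rx": 0, "ry": 0, "rz": 0},
  ],
)

```text
clock: 19.52
tcp_pos: [0.6357, -0.2455, 0.1038]
orientation: [-2.22, -2.218, 0.002]
contact_force: [-15.6, 5.6, 18.0]
grip_width: 0.0189
gripper_force: 44.1
```

send_rows(
  deltas=[
    {"dx": -6.2, "dy": -20.8, "dz": 0, "rx": 0, "ry": 0, "rz": 0},
    {"dx": -22, "dy": -35.8, "dz": 0, "rx": 0, "ry": 0, "rz": 0},
    {"dx": -43.1, "dy": -40.9, "dz": 0, "rx": 0, "ry": 0, "rz": 0},
    {"dx": -63.9, "dy": -34.7, "dz": 0, "rx": 0, "ry": 0, "rz": 0},
    {"dx": -78.9, "dy": -18.9, "dz": 0, "rx": 0, "ry": 0, "rz": 0},
  ],
)

```text
clock: 19.93
tcp_pos: [0.5577, -0.2694, 0.1041]
orientation: [2.225, 2.208, 0.003]
contact_force: [10.5, 0.0, -3.4]
grip_width: 0.0188
gripper_force: 41.8
```

send_rows(
  deltas=[
    {"dx": -5.1, "dy": 21.1, "dz": 0, "rx": 0, "ry": 0, "rz": 0},
    {"dx": 1.1, "dy": 42, "dz": 0, "rx": 0, "ry": 0, "rz": 0},
    {"dx": 16.9, "dy": 56.9, "dz": 0, "rx": 0, "ry": 0, "rz": 0},
    {"dx": 38, "dy": 62, "dz": 0, "rx": 0, "ry": 0, "rz": 0},
    {"dx": 58.9, "dy": 55.8, "dz": 0, "rx": 0, "ry": 0, "rz": 0},
  ],
)

```text
clock: 20.35
tcp_pos: [0.6149, -0.2098, 0.1039]
orientation: [-2.223, -2.219, 0.004]
contact_force: [-11.5, -9.1, 9.1]
grip_width: 0.0187
gripper_force: 43.2
```

send_rows(
  deltas=[
    {"dx": 0, "dy": 0, "dz": 0, "rx": 0, "ry": 0, "rz": 0},
    {"dx": 0, "dy": 0, "dz": 0, "rx": 0, "ry": 0, "rz": 0},
  ],
)

```text
clock: 20.52
tcp_pos: [0.6176, -0.2121, 0.104]
orientation: [2.223, 2.213, 0.002]
contact_force: [0.8, -3.2, 6.0]
grip_width: 0.0188
gripper_force: 42.7
```

```bash
python3 - <<'E'
from h import *
o=obs(); c=np.array([0.5942,-0.2469]); d=o["tcp_pos"][:2]-c; a=np.degrees(np.arctan2(d[1],d[0])); print(np.hypot(*d),a)
F,P=lines()
E
```

```text
20.52 [ 0.6176 -0.2121  0.104 ] [2.223e+00 2.213e+00 2.000e-03] F [ 0.8 -3.2  6. ] w 0.0188 42.748610973358154 q [ 0.23  0.59  0.01  1.73 -0.    0.83  0.23]
0.04192350164549059 56.111801333869884
vise x mm: {'blue': 82.1, 'orange': 49.2, 'red': 47.0} (blue nominal 82.5, red 47.5)
```

send_rows(
  deltas=[
    {"dx": 9.3, "dy": -7.7, "dz": 0, "rx": 0, "ry": 0, "rz": 0},
    {"dx": 16, "dy": -17.7, "dz": 0, "rx": 0, "ry": 0, "rz": 0},
    {"dx": 16, "dy": -17.7, "dz": 0, "rx": 0, "ry": 0, "rz": 0},
    {"dx": 16, "dy": -17.7, "dz": 0, "rx": 0, "ry": 0, "rz": 0},
  ],
)

```text
clock: 20.9
tcp_pos: [0.6319, -0.2299, 0.104]
orientation: [2.225, 2.213, 0.0]
contact_force: [-0.6, -3.9, 6.2]
grip_width: 0.0191
gripper_force: 42.8
```

```bash
python3 - <<'E'
from h import *
o=obs(); c=np.array([0.5942,-0.2469]); d=o["tcp_pos"][:2]-c; a=np.degrees(np.arctan2(d[1],d[0])); print(np.hypot(*d),a)
F,P=lines(); cv2.imwrite("pics/w11.png",cv2.resize(F["frame"][0:220,80:480],None,fx=1.9,fy=1.9))
E
```

```text
20.9 [ 0.6319 -0.2299  0.104 ] [2.225 2.213 0.   ] F [-0.6 -3.9  6.2] w 0.0191 42.82640755176544 q [ 0.25  0.61  0.01  1.67 -0.01  0.85  0.26]
0.04140668098623342 24.262622031779213
vise x mm: {'blue': 82.1, 'orange': 47.6, 'red': 47.2} (blue nominal 82.5, red 47.5)
```

View pics/w11.png

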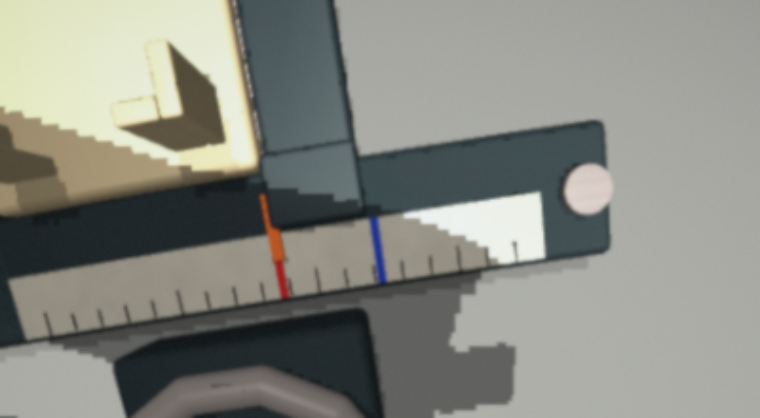

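Pointer (275,240) meets the red line (282,285); case beside the jaw. Release, rise, and re-measure case and filters.

send_rows(
  deltas=[
    {"dx": 0, "dy": 0, "dz": 0, "rx": 0, "ry": 0, "rz": 0},
    {"dx": 0, "dy": 0, "dz": 0, "rx": 0, "ry": 0, "rz": 0},
    {"dx": 0, "dy": 0, "dz": 0, "rx": 0, "ry": 0, "rz": 0},
    {"dx": 0, "dy": 0, "dz": 35, "rx": 0, "ry": 0, "rz": 0},
    {"dx": 0, "dy": 0, "dz": 75, "rx": 0, "ry": 0, "rz": 0},
  ],
  jaw=85,
)

```text
clock: 21.37
tcp_pos: [0.6289, -0.2262, 0.1743]
orientation: [-2.219, -2.213, 0.006]
contact_force: [0.8, 0.2, 0.1]
grip_width: 0.0782
gripper_force: 0.0
```

send_rows(
  deltas=[
    {"dx": -20, "dy": 33, "dz": 30, "rx": 0, "ry": 0, "rz": 4},
    {"dx": -40, "dy": 66, "dz": 40, "rx": 0, "ry": 0, "rz": 9},
    {"dx": -60, "dy": 99, "dz": 40, "rx": 0, "ry": 0, "rz": 9},
    {"dx": -80, "dy": 125, "dz": 40, "rx": 0, "ry": 0, "rz": 9},
    {"dx": -90, "dy": 130, "dz": 40, "rx": 0, "ry": 0, "rz": 9},
  ],
)

```text
clock: 21.78
tcp_pos: [0.5391, -0.0913, 0.2175]
orientation: [-2.034, -2.391, -0.002]
contact_force: [-0.5, 0.8, -1.7]
grip_width: 0.0847
gripper_force: 0.0
```

send_rows(
  deltas=[
    {"dx": 0, "dy": 0, "dz": 0, "rx": 0, "ry": 0, "rz": 0},
    {"dx": 0, "dy": 0, "dz": 0, "rx": 0, "ry": 0, "rz": 0},
  ],
)

```text
clock: 21.95
tcp_pos: [0.5413, -0.0978, 0.2175]
orientation: [2.043, 2.386, -0.0]
contact_force: [-0.0, -0.3, -0.3]
grip_width: 0.0852
gripper_force: 0.0
```

```bash
cat >> h.py <<'E'
def rect(P,m):
    q=P[m][:,:2].astype(np.float32); (c,s,a)=cv2.minAreaRect(q); a=(a+45)%90-45; return np.round(c,4),np.round(s,4),round(a,1),len(q)
def case(F,P):
    Z=P[...,2]; n=np.hypot(P[...,0]-.541,P[...,1]+.098)<0.085; hsv=cv2.cvtColor(F["frame"],cv2.COLOR_BGR2HSV)
    n&=(hsv[...,0]>15)&(hsv[...,0]<40)&(hsv[...,1]>40)
    print("case top",rect(P,n&(Z>.031)&(Z<.037)),"posts",rect(P,n&(Z>.076)&(Z<.084)))
def whites(n,F,P):
    hsv=cv2.cvtColor(F["frame"],cv2.COLOR_BGR2HSV); X,Y,Z=P[...,0],P[...,1],P[...,2]
    m=(hsv[...,2]>175)&(hsv[...,1]<45)&(abs(Z-.010)<.008)&(X>.3)&(X<.95)&(abs(Y)<.7)
    k,l,st,ce=cv2.connectedComponentsWithStats(m.astype(np.uint8))
    for i in range(1,k):
        if st[i,4]>70: print(n,"white",ce[i].round(),*rect(P,l==i),"z",np.median(Z[l==i]).round(4))
E
python3 - <<'E'
from h import *
obs();tang(); F,P=lines(); case(F,P)
for n in("side","scene"):
    f=grab(n); whites(n,f,cloud(f)); np.savez(n+"4.npz",**f)
E
```

```text
21.95 [ 0.5413 -0.0978  0.2175] [ 2.043  2.386 -0.   ] F [-0.  -0.3 -0.3] w 0.0852 0.0 q [ 0.12  0.3  -0.06  1.88  0.02  0.96  0.2 ]
tool y ang 8.84
vise x mm: {'blue': 82.1, 'orange': 47.6, 'red': 47.4} (blue nominal 82.5, red 47.5)
case top (array([ 0.5423, -0.0972]), array([0.094, 0.093]), 8.8, 4114) posts (array([ 0.5423, -0.0979]), array([0.0758, 0.0765]), 8.7, 620)
side white [197. 130.] [0.5711 0.4222] [0.0727 0.0644] -6.9 245 z 0.0096
side white [237. 150.] [0.6232 0.2788] [0.0687 0.0702] 8.7 275 z 0.0092
side white [162. 155.] [0.4372 0.3817] [0.0735 0.0609] -14.3 286 z 0.0095
side white [395. 349.] [ 0.5749 -0.4159] [0.0843 0.0158] 22.3 252 z 0.0038
side white [374. 393.] [ 0.4767 -0.4572] [0.0238 0.0159] 21.8 95 z 0.0037
scene white [164. 179.] [ 0.575 -0.415] [0.0819 0.0162] 24.1 72 z 0.0037
scene white [448. 253.] [0.4354 0.3821] [0.0631 0.0698] -20.5 440 z 0.0103
scene white [380. 290.] [0.6184 0.2791] [0.0693 0.0677] 12.1 594 z 0.0103
scene white [451. 302.] [0.5699 0.4221] [0.0684 0.0602] 1.5 619 z 0.0097
scene white [288. 303.] [0.7554 0.116 ] [0.0211 0.1143] 36.9 181 z 0.006
```

send_rows(
  deltas=[
    {"dx": 8, "dy": 38, "dz": 0, "rx": 0, "ry": 0, "rz": 0},
    {"dx": 16, "dy": 76, "dz": 0, "rx": 0, "ry": 0, "rz": 0},
    {"dx": 24, "dy": 114, "dz": 0, "rx": 0, "ry": 0, "rz": 0},
    {"dx": 32, "dy": 152, "dz": 0, "rx": 0, "ry": 0, "rz": 0},
    {"dx": 40, "dy": 190, "dz": -10, "rx": 0, "ry": 0, "rz": 0},
  ],
)

```text
clock: 22.52
tcp_pos: [0.5839, 0.0932, 0.2086]
orientation: [2.046, 2.381, 0.004]
contact_force: [0.6, -0.6, 0.6]
grip_width: 0.0848
gripper_force: 0.0
```

send_rows(
  deltas=[
    {"dx": 8, "dy": 38, "dz": -5, "rx": 0, "ry": 0, "rz": 0},
    {"dx": 16, "dy": 76, "dz": -10, "rx": 0, "ry": 0, "rz": 0},
    {"dx": 24, "dy": 114, "dz": -15, "rx": 0, "ry": 0, "rz": 0},
    {"dx": 32, "dy": 152, "dz": -20, "rx": 0, "ry": 0, "rz": 0},
    {"dx": 40, "dy": 187, "dz": -30, "rx": 0, "ry": 0, "rz": 0},
  ],
)

```text
clock: 22.93
tcp_pos: [0.6233, 0.2812, 0.1773]
orientation: [2.046, 2.384, 0.003]
contact_force: [0.3, 0.3, 0.2]
grip_width: 0.0849
gripper_force: 0.0
```

send_rows(
  deltas=[
    {"dx": 0, "dy": 0, "dz": 0, "rx": 0, "ry": 0, "rz": 0},
    {"dx": 0, "dy": 0, "dz": 0, "rx": 0, "ry": 0, "rz": 0},
    {"dx": 0, "dy": 0, "dz": 0, "rx": 0, "ry": 0, "rz": 0},
  ],
)

```text
clock: 23.18
tcp_pos: [0.6223, 0.2778, 0.1764]
orientation: [2.046, 2.384, -0.002]
contact_force: [-0.7, -0.5, 0.5]
grip_width: 0.0849
gripper_force: 0.0
```

```bash
cat >> h.py <<'E'
def filt():
    o=obs();a=tang(); F=grab("wrist"); P=cloud(F); t=o["tcp_pos"]; hsv=cv2.cvtColor(F["frame"],cv2.COLOR_BGR2HSV)
    m=(hsv[...,2]>150)&(hsv[...,1]<60)&(abs(P[...,2]-.010)<.006)&(np.hypot(P[...,0]-t[0],P[...,1]-t[1])<.075)
    m=cv2.morphologyEx(m.astype(np.uint8),cv2.MORPH_OPEN,np.ones((5,5)))
    m=cv2.morphologyEx(m,cv2.MORPH_CLOSE,np.ones((9,9)))>0
    k,l,s,c=cv2.connectedComponentsWithStats(m.astype(np.uint8)); i=1+np.argmax(s[1:,4])
    c,s,y,n=rect(P,(l==i)&(abs(P[...,2]-.010)<.006)); print("filter",c,s,y,n,"-> dx dy mm",(c-t[:2])*1e3,"rz",[round((y+k-a+180)%360-180,1) for k in(0,90,180,270)]); return F,P
E
python3 -c "
from h import *
F,P=filt(); cv2.imwrite('pics/w12.png',F['frame'])"
```

```text
23.18 [0.6223 0.2778 0.1764] [ 2.046e+00  2.384e+00 -2.000e-03] F [-0.7 -0.5  0.5] w 0.0849 0.0 q [-0.4   0.55 -0.16  1.59  0.1   1.01 -0.44]
tool y ang 8.72
filter [0.6251 0.2605] [0.0594 0.0305] 10.3 1036 -> dx dy mm [  2.80502021 -17.31039488] rz [np.float64(1.6), np.float64(91.6), np.float64(-178.4), np.float64(-88.4)]
```

```bash
sed -i 's/m=(hsv\[...,2\]>150)&(hsv\[...,1\]<60)&(abs(P\[...,2\]-.010)<.006)&(np.hypot/m=(hsv[...,2]>60)\&(abs(P[...,2]-.010)<.0045)\&(np.hypot/; s/(l==i)&(abs(P\[...,2\]-.010)<.006)/(l==i)\&(abs(P[...,2]-.010)<.0045)/' h.py; python3 -c "
from h import *
F,P=filt()"
```

```text
23.23 [0.6225 0.2769 0.1769] [ 2.047e+00  2.382e+00 -2.000e-03] F [0.5 0.2 0.5] w 0.0848 0.0 q [-0.4   0.55 -0.16  1.59  0.1   1.01 -0.44]
tool y ang 8.64
filter [0.6224 0.275 ] [0.0603 0.0602] 10.6 3402 -> dx dy mm [-0.1008527 -1.9369529] rz [np.float64(2.0), np.float64(92.0), np.float64(-178.0), np.float64(-88.0)]
```

send_rows(
  deltas=[
    {"dx": 0, "dy": -2, "dz": -38, "rx": 0, "ry": 0, "rz": 2},
    {"dx": 0, "dy": -2, "dz": -76, "rx": 0, "ry": 0, "rz": 2},
    {"dx": 0, "dy": -2, "dz": -110, "rx": 0, "ry": 0, "rz": 2},
    {"dx": 0, "dy": -2, "dz": -130, "rx": 0, "ry": 0, "rz": 2},
    {"dx": 0, "dy": -2, "dz": -130, "rx": 0, "ry": 0, "rz": 2},
  ],
  jaw=70,
)

```text
clock: 23.7
tcp_pos: [0.6189, 0.2734, 0.0426]
orientation: [-2.004, -2.416, 0.013]
contact_force: [-0.3, -0.3, -0.9]
grip_width: 0.0699
gripper_force: 0.0
```

send_rows(
  deltas=[
    {"dx": 0, "dy": 0, "dz": -12, "rx": 0, "ry": 0, "rz": 0},
    {"dx": 0, "dy": 0, "dz": -22, "rx": 0, "ry": 0, "rz": 0},
    {"dx": 0, "dy": 0, "dz": -28, "rx": 0, "ry": 0, "rz": 0},
    {"dx": 0, "dy": 0, "dz": -28, "rx": 0, "ry": 0, "rz": 0},
    {"dx": 0, "dy": 0, "dz": -28, "rx": 0, "ry": 0, "rz": 0},
  ],
)

```text
clock: 24.12
tcp_pos: [0.6219, 0.2773, 0.0199]
orientation: [2.002, 2.42, 0.001]
contact_force: [0.2, 0.1, 0.3]
grip_width: 0.0699
gripper_force: 0.0
```

```bash
python3 -c "
from h import *
F,P=filt(); cv2.imwrite('pics/w13.png',F['frame'])"
```

```text
24.12 [0.6219 0.2773 0.0199] [2.002e+00 2.420e+00 1.000e-03] F [0.2 0.1 0.3] w 0.0699 0.0 q [-0.41  0.74 -0.15  1.67  0.15  0.74 -0.44]
tool y ang 10.79
filter [0.6221 0.2754] [0.0604 0.0599] 10.7 12220 -> dx dy mm [ 0.23307272 -1.91987426] rz [np.float64(-0.1), np.float64(89.9), np.float64(179.9), np.float64(-90.1)]
```

View pics/w13.png

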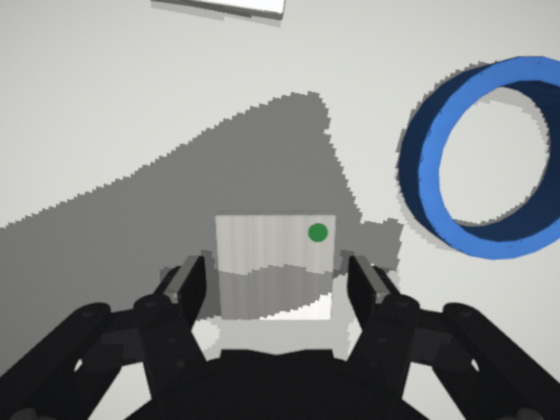

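The green-dot filter (275,268) lies between the fingers. Lower by small steps to feel the table.

send_rows(
  deltas=[
    {"dx": 0, "dy": -2, "dz": -2.5, "rx": 0, "ry": 0, "rz": 0},
    {"dx": 0, "dy": -2, "dz": -5, "rx": 0, "ry": 0, "rz": 0},
    {"dx": 0, "dy": -2, "dz": -5, "rx": 0, "ry": 0, "rz": 0},
  ],
)

```text
clock: 24.42
tcp_pos: [0.6214, 0.2748, 0.0141]
orientation: [2.003, 2.42, -0.001]
contact_force: [0.3, 0.2, 0.1]
grip_width: 0.07
gripper_force: 0.0
```

send_rows(
  deltas=[
    {"dx": 0, "dy": 0, "dz": -2, "rx": 0, "ry": 0, "rz": 0},
    {"dx": 0, "dy": 0, "dz": -4, "rx": 0, "ry": 0, "rz": 0},
    {"dx": 0, "dy": 0, "dz": -4, "rx": 0, "ry": 0, "rz": 0},
  ],
)

```text
clock: 24.67
tcp_pos: [0.6212, 0.2751, 0.0098]
orientation: [-2.002, -2.421, 0.001]
contact_force: [0.1, -0.1, -0.6]
grip_width: 0.07
gripper_force: 0.0
```

send_rows(
  deltas=[
    {"dx": 0, "dy": 0, "dz": -2, "rx": 0, "ry": 0, "rz": 0},
    {"dx": 0, "dy": 0, "dz": -2, "rx": 0, "ry": 0, "rz": 0},
    {"dx": 0, "dy": 0, "dz": -2, "rx": 0, "ry": 0, "rz": 0},
  ],
)

```text
clock: 24.92
tcp_pos: [0.6214, 0.2752, 0.0081]
orientation: [-2.003, -2.42, 0.0]
contact_force: [0.0, -0.4, 0.4]
grip_width: 0.0702
gripper_force: 0.0
```

send_rows(
  deltas=[
    {"dx": 0, "dy": 0, "dz": 0, "rx": 0, "ry": 0, "rz": 0},
    {"dx": 0, "dy": 0, "dz": 0, "rx": 0, "ry": 0, "rz": 0},
    {"dx": 0, "dy": 0, "dz": 0, "rx": 0, "ry": 0, "rz": 0},
    {"dx": 0, "dy": 0, "dz": 0, "rx": 0, "ry": 0, "rz": 0},
  ],
  jaw=45,
  newtons=50,
)

```text
clock: 25.25
tcp_pos: [0.6219, 0.2754, 0.0088]
orientation: [2.002, 2.42, 0.001]
contact_force: [-0.3, -0.0, 3.3]
grip_width: 0.0587
gripper_force: 54.0
```

send_rows(
  deltas=[
    {"dx": 0, "dy": 0, "dz": 10, "rx": 0, "ry": 0, "rz": 0},
    {"dx": 0, "dy": 0, "dz": 40, "rx": 0, "ry": 0, "rz": 0},
    {"dx": 0, "dy": 0, "dz": 80, "rx": 0, "ry": 0, "rz": 0},
    {"dx": 0, "dy": 0, "dz": 120, "rx": 0, "ry": 0, "rz": 0},
    {"dx": 0, "dy": 0, "dz": 140, "rx": 0, "ry": 0, "rz": 0},
  ],
)

```text
clock: 25.67
tcp_pos: [0.6232, 0.2761, 0.1539]
orientation: [2.001, 2.419, 0.009]
contact_force: [0.6, 0.8, -0.0]
grip_width: 0.0582
gripper_force: 54.1
```

```bash
cat >> h.py <<'E'
def held():
    # filter in hand: points near the pads' tip plane
    o=obs();a=tang(); F=grab("wrist"); P=cloud(F); t=o["tcp_pos"]; d=P-t
    m=(abs(d[...,2]-0.002)<.006)&(np.hypot(d[...,0],d[...,1])<.05); hsv=cv2.cvtColor(F["frame"],cv2.COLOR_BGR2HSV); m&=hsv[...,2]>70
    k,l,s,c=cv2.connectedComponentsWithStats(m.astype(np.uint8)); i=1+np.argmax(s[1:,4]); m=l==i
    c,s,y,n=rect(P,m); e=c-t[:2]; an=np.radians(a); print("held",c,s,y,n,"top dz mm",np.median(d[m][:,2])*1e3,"off along tooly",1e3*(e@[np.cos(an),np.sin(an)]),"perp",1e3*(e@[-np.sin(an),np.cos(an)]),"(world mm)",e*1e3)
E
python3 -c "
from h import *
held()"
```

```text
25.67 [0.6232 0.2761 0.1539] [2.001 2.419 0.009] F [ 0.6  0.8 -0. ] w 0.0582 54.13286805152893 q [-0.39  0.58 -0.17  1.61  0.11  0.96 -0.41]
tool y ang 10.79
held [0.6211 0.2754] [0.0761 0.0608] 11.0 14274 top dz mm 0.8611994022072189 off along tooly -2.196940143745674 perp -0.2816982362756763 (world mm) [-2.10539317 -0.68790951]
```

send_rows(
  deltas=[
    {"dx": -8, "dy": -37, "dz": 5, "rx": 0, "ry": 0, "rz": -0.5},
    {"dx": -16, "dy": -74, "dz": 10, "rx": 0, "ry": 0, "rz": -1},
    {"dx": -24, "dy": -111, "dz": 10, "rx": 0, "ry": 0, "rz": -1.5},
    {"dx": -32, "dy": -148, "dz": 10, "rx": 0, "ry": 0, "rz": -2},
    {"dx": -40, "dy": -185, "dz": 10, "rx": 0, "ry": 0, "rz": -2},
  ],
)

```text
clock: 26.13
tcp_pos: [0.5805, 0.0884, 0.1584]
orientation: [-2.045, -2.385, 0.001]
contact_force: [1.8, -0.7, -1.0]
grip_width: 0.0582
gripper_force: 54.1
```

send_rows(
  deltas=[
    {"dx": -8, "dy": -37, "dz": 0, "rx": 0, "ry": 0, "rz": 0},
    {"dx": -16, "dy": -74, "dz": 0, "rx": 0, "ry": 0, "rz": 0},
    {"dx": -24, "dy": -111, "dz": 0, "rx": 0, "ry": 0, "rz": 0},
    {"dx": -32, "dy": -148, "dz": 0, "rx": 0, "ry": 0, "rz": 0},
    {"dx": -39, "dy": -188, "dz": 0, "rx": 0, "ry": 0, "rz": 0},
  ],
)

```text
clock: 26.55
tcp_pos: [0.5413, -0.0988, 0.1584]
orientation: [-2.043, -2.386, 0.0]
contact_force: [0.5, 0.7, -1.5]
grip_width: 0.0585
gripper_force: 54.1
```

send_rows(
  deltas=[
    {"dx": 0, "dy": 0, "dz": 0, "rx": 0, "ry": 0, "rz": 0},
    {"dx": 0, "dy": 0, "dz": 0, "rx": 0, "ry": 0, "rz": 0},
    {"dx": 0, "dy": 0, "dz": 0, "rx": 0, "ry": 0, "rz": 0},
    {"dx": 0, "dy": 0, "dz": 0, "rx": 0, "ry": 0, "rz": 0},
  ],
)

```text
clock: 26.88
tcp_pos: [0.5427, -0.0961, 0.1583]
orientation: [-2.042, -2.387, -0.001]
contact_force: [0.1, 1.1, -0.6]
grip_width: 0.0586
gripper_force: 54.1
```

```bash
python3 -c "
from h import *
held(); F=grab('wrist'); case(F,cloud(F))"
```

```text
26.88 [ 0.5427 -0.0961  0.1583] [-2.042e+00 -2.387e+00 -1.000e-03] F [ 0.1  1.1 -0.6] w 0.0586 54.12803649902344 q [ 0.15  0.38 -0.11  1.93  0.05  0.84  0.17]
tool y ang 8.93
held [ 0.5429 -0.096 ] [0.0715 0.0602] 9.2 14334 top dz mm 0.8936882883200381 off along tooly 0.2281468334161941 perp 0.10676094742746041 (world mm) [0.20882109 0.14086388]
case top (array([ 0.5388, -0.0758]), array([0.0939, 0.0499]), 8.8, 4695) posts (array([ 0.5378, -0.0687]), array([0.076, 0.018]), 9.0, 751)
```

send_rows(
  deltas=[
    {"dx": -0.5, "dy": -1.3, "dz": -20, "rx": 0, "ry": 0, "rz": -0.1},
    {"dx": -0.5, "dy": -1.3, "dz": -40, "rx": 0, "ry": 0, "rz": -0.1},
    {"dx": -0.5, "dy": -1.3, "dz": -55, "rx": 0, "ry": 0, "rz": -0.1},
    {"dx": -0.5, "dy": -1.3, "dz": -55, "rx": 0, "ry": 0, "rz": -0.1},
    {"dx": -0.5, "dy": -1.3, "dz": -55, "rx": 0, "ry": 0, "rz": -0.1},
  ],
)

```text
clock: 27.4
tcp_pos: [0.5417, -0.098, 0.1028]
orientation: [-2.043, -2.384, 0.001]
contact_force: [0.1, -0.1, -1.1]
grip_width: 0.0583
gripper_force: 54.1
```

```bash
python3 -c "
from h import *
held(); F=grab('wrist'); case(F,cloud(F))"
```

```text
27.4 [ 0.5417 -0.098   0.1028] [-2.043e+00 -2.384e+00  1.000e-03] F [ 0.1 -0.1 -1.1] w 0.0583 54.10907685756683 q [ 0.15  0.45 -0.1   1.97  0.07  0.73  0.16]
tool y ang 8.8
held [ 0.5419 -0.098 ] [0.0716 0.0603] 9.0 14350 top dz mm 0.9096963354777721 off along tooly 0.19888323548690717 perp -0.021190228689238737 (world mm) [0.19978415 0.00947951]
case top (array([ 0.5441, -0.1089]), array([0.0943, 0.1163]), 8.9, 5095) posts (array([ 0.5419, -0.0973]), array([0.0762, 0.076 ]), 8.3, 1302)
```

send_rows(
  deltas=[
    {"dx": 0.3, "dy": 0.5, "dz": -12, "rx": 0, "ry": 0, "rz": 0},
    {"dx": 0.3, "dy": 0.5, "dz": -26, "rx": 0, "ry": 0, "rz": 0},
    {"dx": 0.3, "dy": 0.5, "dz": -40, "rx": 0, "ry": 0, "rz": 0},
    {"dx": 0.3, "dy": 0.5, "dz": -52, "rx": 0, "ry": 0, "rz": 0},
    {"dx": 0.3, "dy": 0.5, "dz": -57, "rx": 0, "ry": 0, "rz": 0},
  ],
)

```text
clock: 27.92
tcp_pos: [0.5421, -0.0984, 0.0454]
orientation: [-2.046, -2.384, 0.0]
contact_force: [0.4, -0.2, -1.0]
grip_width: 0.0559
gripper_force: 53.0
```

send_rows(
  deltas=[
    {"dx": 0, "dy": 0, "dz": 0, "rx": 0, "ry": 0, "rz": 0},
    {"dx": 0, "dy": 0, "dz": 0, "rx": 0, "ry": 0, "rz": 0},
  ],
)

```text
clock: 28.08
tcp_pos: [0.5421, -0.0985, 0.0461]
orientation: [-2.046, -2.383, 0.001]
contact_force: [-0.9, -0.0, -0.2]
grip_width: 0.0559
gripper_force: 53.0
```

```bash
python3 - <<'E'
from h import *
obs(); a=tang(); F=grab("wrist"); np.savez("w14.npz",**F); P=cloud(F); c=np.array([.5422,-.0974]); an=np.radians(8.8)
d=P[...,:2]-c; u=d@[np.cos(an),np.sin(an)]; v=d@[-np.sin(an),np.cos(an)]; Z=P[...,2]
print("rows v(+y front), cols u; median z mm")
for vv in range(28,-33,-6):
    print(vv,[ (lambda q:f"{np.median(q)*1e3:.1f}" if len(q)>2 else "-")(Z[(abs(u*1e3-uu)<3)&(abs(v*1e3-vv)<3)]) for uu in range(-30,31,6)])
E
```

```text
28.08 [ 0.5421 -0.0985  0.0461] [-2.046e+00 -2.383e+00  1.000e-03] F [-0.9 -0.  -0.2] w 0.0559 53.00240769982338 q [ 0.14  0.54 -0.09  1.99  0.08  0.61  0.14]
tool y ang 8.7
rows v(+y front), cols u; median z mm
28 ['75.7', '47.9', '45.1', '47.2', '49.9', '54.0', '57.3', '60.6', '63.7', '69.3', '77.1']
22 ['70.3', '48.6', '51.7', '54.6', '56.6', '59.1', '62.0', '65.3', '68.0', '69.4', '70.8']
16 ['108.3', '115.4', '124.1', '131.1', '58.2', '59.7', '63.4', '130.9', '123.8', '115.3', '109.3']
10 ['84.0', '125.9', '51.3', '113.9', '120.4', '120.9', '120.4', '113.8', '68.2', '125.3', '88.8']
4 ['69.2', '48.6', '51.3', '54.1', '56.8', '59.6', '62.4', '65.1', '68.0', '70.3', '75.5']
-2 ['65.9', '48.6', '51.3', '54.0', '56.9', '59.8', '62.5', '65.3', '68.3', '70.2', '72.6']
-8 ['61.9', '48.6', '51.4', '54.2', '57.1', '59.7', '62.5', '65.3', '68.2', '70.1', '70.0']
-14 ['49.9', '48.7', '51.4', '54.2', '57.1', '59.7', '62.5', '65.3', '68.3', '70.2', '66.2']
-20 ['46.5', '48.6', '51.5', '54.2', '57.1', '59.7', '62.6', '65.4', '68.4', '70.4', '64.8']
-26 ['46.6', '48.8', '51.6', '54.4', '57.0', '59.8', '62.7', '65.4', '68.1', '69.7', '56.6']
-32 ['49.4', '53.0', '52.0', '54.3', '56.9', '59.5', '62.4', '-', '-', '-', '53.9']
```

The grip slackened and the filter tilted about 25° inside the well; the posts enclose it, so let it drop flat and check.

send_rows(
  deltas=[
    {"dx": 0, "dy": 0, "dz": 0, "rx": 0, "ry": 0, "rz": 0},
    {"dx": 0, "dy": 0, "dz": 0, "rx": 0, "ry": 0, "rz": 0},
    {"dx": 0, "dy": 0, "dz": 0, "rx": 0, "ry": 0, "rz": 0},
    {"dx": 0, "dy": 0, "dz": 0, "rx": 0, "ry": 0, "rz": 0},
  ],
  jaw=70,
)

```text
clock: 28.47
tcp_pos: [0.5426, -0.0986, 0.0467]
orientation: [2.046, 2.383, 0.001]
contact_force: [-0.8, 0.7, 0.5]
grip_width: 0.0702
gripper_force: 0.0
```

```bash
cat >> h.py <<'E'
def well():
    obs(); tang(); F=grab("wrist"); P=cloud(F); c=np.array([.5422,-.0974]); an=np.radians(8.8)
    d=P[...,:2]-c; u=1e3*d@[np.cos(an),np.sin(an)]; v=1e3*d@[-np.sin(an),np.cos(an)]; Z=P[...,2]*1e3
    for vv in(28,20,4,-8,-20,-28): print(vv,[(lambda q:f"{np.median(q):.1f}" if len(q)>2 else "-")(Z[(abs(u-uu)<3)&(abs(v-vv)<3)]) for uu in range(-30,31,6)])
    return F,P,u,v,Z
E
python3 -c "
from h import *
well()"
```

```text
28.47 [ 0.5426 -0.0986  0.0467] [2.046e+00 2.383e+00 1.000e-03] F [-0.8  0.7  0.5] w 0.0702 0.0 q [ 0.14  0.54 -0.09  1.99  0.08  0.61  0.14]
tool y ang 8.7
28 ['75.7', '43.2', '39.4', '39.3', '39.4', '39.3', '39.9', '39.2', '38.7', '42.3', '76.9']
20 ['68.1', '44.1', '133.1', '132.7', '133.5', '43.7', '44.3', '132.9', '133.1', '131.0', '68.3']
4 ['34.2', '43.6', '43.7', '43.7', '43.7', '43.7', '43.6', '43.7', '43.9', '43.7', '43.7']
-8 ['34.4', '43.7', '43.7', '43.6', '43.8', '43.7', '43.7', '43.7', '43.8', '43.6', '43.7']
-20 ['47.8', '43.7', '43.8', '43.7', '43.7', '43.7', '43.7', '43.8', '43.8', '43.7', '53.2']
-28 ['47.0', '43.6', '43.7', '43.5', '43.6', '43.7', '43.7', '43.8', '43.7', '43.8', '52.2']
```

The filter now lies flat (top at 43.7 mm). Next the blue-dot filter.

send_rows(
  deltas=[
    {"dx": 0, "dy": 0, "dz": 30, "rx": 0, "ry": 0, "rz": 0},
    {"dx": 0, "dy": 0, "dz": 70, "rx": 0, "ry": 0, "rz": 0},
    {"dx": 0, "dy": 0, "dz": 110, "rx": 0, "ry": 0, "rz": 0},
    {"dx": 2, "dy": 30, "dz": 130, "rx": 0, "ry": 0, "rz": 0},
    {"dx": 4, "dy": 70, "dz": 135, "rx": 0, "ry": 0, "rz": 0},
  ],
  jaw=80,
)

```text
clock: 28.93
tcp_pos: [0.549, -0.0321, 0.1862]
orientation: [2.051, 2.369, 0.006]
contact_force: [1.2, 0.7, -1.1]
grip_width: 0.0801
gripper_force: 0.0
```

send_rows(
  deltas=[
    {"dx": 2, "dy": 40, "dz": 0, "rx": 0, "ry": 0, "rz": -1},
    {"dx": 4, "dy": 80, "dz": 0, "rx": 0, "ry": 0, "rz": -2},
    {"dx": 6, "dy": 120, "dz": 0, "rx": 0, "ry": 0, "rz": -3},
    {"dx": 8, "dy": 160, "dz": 0, "rx": 0, "ry": 0, "rz": -4},
    {"dx": 10, "dy": 200, "dz": 0, "rx": 0, "ry": 0, "rz": -5},
  ],
)

```text
clock: 29.35
tcp_pos: [0.5561, 0.1732, 0.1816]
orientation: [2.15, 2.291, 0.001]
contact_force: [0.2, -0.6, -0.0]
grip_width: 0.0798
gripper_force: 0.0
```

send_rows(
  deltas=[
    {"dx": 2, "dy": 40, "dz": 0, "rx": 0, "ry": 0, "rz": -1},
    {"dx": 4, "dy": 80, "dz": 0, "rx": 0, "ry": 0, "rz": -2},
    {"dx": 6, "dy": 120, "dz": 0, "rx": 0, "ry": 0, "rz": -2},
    {"dx": 8, "dy": 160, "dz": 0, "rx": 0, "ry": 0, "rz": -2},
    {"dx": 10, "dy": 200, "dz": 0, "rx": 0, "ry": 0, "rz": -2},
  ],
)

```text
clock: 29.77
tcp_pos: [0.566, 0.3732, 0.1813]
orientation: [2.188, 2.254, -0.0]
contact_force: [0.8, 0.3, 0.4]
grip_width: 0.0799
gripper_force: 0.0
```

send_rows(
  deltas=[
    {"dx": 4, "dy": 40, "dz": 0, "rx": 0, "ry": 0, "rz": 0},
    {"dx": 4, "dy": 50, "dz": 0, "rx": 0, "ry": 0, "rz": 0},
    {"dx": 4, "dy": 50, "dz": 0, "rx": 0, "ry": 0, "rz": 0},
    {"dx": 4, "dy": 50, "dz": 0, "rx": 0, "ry": 0, "rz": 0},
  ],
)

```text
clock: 30.1
tcp_pos: [0.5699, 0.4214, 0.1808]
orientation: [2.187, 2.255, -0.002]
contact_force: [-0.1, -0.3, 0.2]
grip_width: 0.0797
gripper_force: 0.0
```

```bash
python3 -c "
from h import *
filt()
f=grab('scene'); whites('scene',f,cloud(f))"
```

```text
30.1 [0.5699 0.4214 0.1808] [ 2.187e+00  2.255e+00 -2.000e-03] F [-0.1 -0.3  0.2] w 0.0797 0.0 q [-0.6   0.6  -0.19  1.51  0.12  1.05 -0.79]
tool y ang 1.76
filter [0.5723 0.42  ] [0.0601 0.0596] 2.1 3300 -> dx dy mm [ 2.36464648 -1.42081386] rz [np.float64(0.3), np.float64(90.3), np.float64(-179.7), np.float64(-89.7)]
scene white [456. 251.] [0.4201 0.3972] [0.0516 0.0261] -42.0 112 z 0.0105
scene white [441. 303.] [0.5822 0.4071] [0.0434 0.0299] 4.3 136 z 0.0099
scene white [288. 303.] [0.7542 0.1153] [0.0201 0.1142] 42.2 178 z 0.006
```

send_rows(
  deltas=[
    {"dx": 2.4, "dy": -1.4, "dz": -38, "rx": 0, "ry": 0, "rz": 0.3},
    {"dx": 2.4, "dy": -1.4, "dz": -76, "rx": 0, "ry": 0, "rz": 0.3},
    {"dx": 2.4, "dy": -1.4, "dz": -114, "rx": 0, "ry": 0, "rz": 0.3},
    {"dx": 2.4, "dy": -1.4, "dz": -140, "rx": 0, "ry": 0, "rz": 0.3},
    {"dx": 2.4, "dy": -1.4, "dz": -150, "rx": 0, "ry": 0, "rz": 0.3},
  ],
  jaw=72,
)

```text
clock: 30.62
tcp_pos: [0.5713, 0.4154, 0.0268]
orientation: [2.185, 2.257, -0.012]
contact_force: [0.1, -0.5, -0.5]
grip_width: 0.0717
gripper_force: 0.0
```

send_rows(
  deltas=[
    {"dx": 0, "dy": 0, "dz": 0, "rx": 0, "ry": 0, "rz": 0},
    {"dx": 0, "dy": 0, "dz": 0, "rx": 0, "ry": 0, "rz": 0},
    {"dx": 0, "dy": 0, "dz": 0, "rx": 0, "ry": 0, "rz": 0},
  ],
)

```text
clock: 30.87
tcp_pos: [0.5744, 0.4205, 0.034]
orientation: [2.183, 2.258, 0.006]
contact_force: [-0.2, 1.1, 0.8]
grip_width: 0.0719
gripper_force: 0.0
```

```bash
python3 -c "
from h import *
filt()"
```

```text
30.87 [0.5744 0.4205 0.034 ] [2.183 2.258 0.006] F [-0.2  1.1  0.8] w 0.0719 0.0 q [-0.61  0.76 -0.17  1.58  0.16  0.81 -0.81]
tool y ang 1.94
filter [0.5721 0.4196] [0.0605 0.061 ] 2.1 10656 -> dx dy mm [-2.3489838 -0.9109515] rz [np.float64(0.2), np.float64(90.2), np.float64(-179.8), np.float64(-89.8)]
```

send_rows(
  deltas=[
    {"dx": -1, "dy": -0.5, "dz": -10, "rx": 0, "ry": 0, "rz": 0},
    {"dx": -1, "dy": -0.5, "dz": -20, "rx": 0, "ry": 0, "rz": 0},
    {"dx": -1, "dy": -0.5, "dz": -24, "rx": 0, "ry": 0, "rz": 0},
    {"dx": -1, "dy": -0.5, "dz": -24, "rx": 0, "ry": 0, "rz": 0},
    {"dx": -1, "dy": -0.5, "dz": -24, "rx": 0, "ry": 0, "rz": 0},
  ],
)

```text
clock: 31.33
tcp_pos: [0.5713, 0.4193, 0.0066]
orientation: [-2.182, -2.26, 0.002]
contact_force: [0.0, -0.3, 0.0]
grip_width: 0.0721
gripper_force: 0.0
```

```bash
python3 -c "
from h import *
filt()"
```

```text
31.33 [0.5713 0.4193 0.0066] [-2.182e+00 -2.260e+00  2.000e-03] F [ 0.  -0.3  0. ] w 0.0721 0.0 q [-0.61  0.79 -0.17  1.59  0.17  0.77 -0.81]
tool y ang 2.01
filter [0.572 0.42 ] [0.0607 0.0602] 2.2 14602 -> dx dy mm [0.70023377 0.72480009] rz [np.float64(0.2), np.float64(90.2), np.float64(-179.8), np.float64(-89.8)]
```

send_rows(
  deltas=[
    {"dx": 0.5, "dy": 0.5, "dz": 1, "rx": 0, "ry": 0, "rz": 0},
    {"dx": 0.5, "dy": 0.5, "dz": 1, "rx": 0, "ry": 0, "rz": 0},
    {"dx": 0.5, "dy": 0.5, "dz": 1, "rx": 0, "ry": 0, "rz": 0},
    {"dx": 0.5, "dy": 0.5, "dz": 1, "rx": 0, "ry": 0, "rz": 0},
    {"dx": 0.5, "dy": 0.5, "dz": 1, "rx": 0, "ry": 0, "rz": 0},
  ],
  jaw=45,
  newtons=60,
)

```text
clock: 31.8
tcp_pos: [0.5728, 0.4205, 0.0091]
orientation: [2.182, 2.26, 0.002]
contact_force: [0.2, -0.0, 4.5]
grip_width: 0.0581
gripper_force: 64.7
```

send_rows(
  deltas=[
    {"dx": 0, "dy": 0, "dz": 10, "rx": 0, "ry": 0, "rz": 0},
    {"dx": 0, "dy": 0, "dz": 45, "rx": 0, "ry": 0, "rz": 0},
    {"dx": 0, "dy": 0, "dz": 85, "rx": 0, "ry": 0, "rz": 0},
    {"dx": 0, "dy": 0, "dz": 125, "rx": 0, "ry": 0, "rz": 0},
    {"dx": 0, "dy": 0, "dz": 150, "rx": 0, "ry": 0, "rz": 0},
  ],
)

```text
clock: 32.22
tcp_pos: [0.5731, 0.4208, 0.163]
orientation: [2.182, 2.26, 0.006]
contact_force: [0.7, 0.8, -0.0]
grip_width: 0.0578
gripper_force: 64.7
```

```bash
python3 -c "
from h import *
held()"
```

```text
32.22 [0.5731 0.4208 0.163 ] [2.182 2.26  0.006] F [ 0.7  0.8 -0. ] w 0.0578 64.73787188529968 q [-0.6   0.61 -0.19  1.52  0.13  1.01 -0.78]
tool y ang 2.0
held [0.5756 0.4208] [0.076  0.0605] 1.9 14204 top dz mm 0.5241284735348767 off along tooly 2.547772793952906 perp -0.07512778985458418 (world mm) [2.54884292 0.01378981]
```

send_rows(
  deltas=[
    {"dx": -2, "dy": -40, "dz": 0, "rx": 0, "ry": 0, "rz": 1},
    {"dx": -5, "dy": -80, "dz": 0, "rx": 0, "ry": 0, "rz": 2},
    {"dx": -7, "dy": -120, "dz": 0, "rx": 0, "ry": 0, "rz": 3},
    {"dx": -10, "dy": -160, "dz": 0, "rx": 0, "ry": 0, "rz": 4},
    {"dx": -12, "dy": -200, "dz": 0, "rx": 0, "ry": 0, "rz": 5},
  ],
)

```text
clock: 32.68
tcp_pos: [0.5591, 0.2179, 0.1581]
orientation: [-2.08, -2.354, 0.002]
contact_force: [1.4, -0.0, -0.6]
grip_width: 0.0578
gripper_force: 64.7
```

send_rows(
  deltas=[
    {"dx": -2, "dy": -40, "dz": 0, "rx": 0, "ry": 0, "rz": 1},
    {"dx": -5, "dy": -80, "dz": 0, "rx": 0, "ry": 0, "rz": 1.8},
    {"dx": -7, "dy": -120, "dz": 0, "rx": 0, "ry": 0, "rz": 1.8},
    {"dx": -10, "dy": -160, "dz": 0, "rx": 0, "ry": 0, "rz": 1.8},
    {"dx": -12, "dy": -200, "dz": 0, "rx": 0, "ry": 0, "rz": 1.8},
  ],
)

```text
clock: 33.1
tcp_pos: [0.5471, 0.018, 0.1583]
orientation: [-2.044, -2.385, 0.001]
contact_force: [0.1, -0.0, -0.5]
grip_width: 0.0575
gripper_force: 64.7
```

send_rows(
  deltas=[
    {"dx": -3, "dy": -40, "dz": 0, "rx": 0, "ry": 0, "rz": 0},
    {"dx": -7, "dy": -80, "dz": 0, "rx": 0, "ry": 0, "rz": 0},
    {"dx": -7, "dy": -110, "dz": 0, "rx": 0, "ry": 0, "rz": 0},
    {"dx": -7, "dy": -118, "dz": 0, "rx": 0, "ry": 0, "rz": 0},
    {"dx": -7, "dy": -118, "dz": 0, "rx": 0, "ry": 0, "rz": 0},
  ],
)

```text
clock: 33.52
tcp_pos: [0.5404, -0.1017, 0.1582]
orientation: [2.051, 2.379, -0.002]
contact_force: [-0.3, -0.2, -1.6]
grip_width: 0.0579
gripper_force: 64.7
```

send_rows(
  deltas=[
    {"dx": 0, "dy": 0, "dz": -25, "rx": 0, "ry": 0, "rz": 0},
    {"dx": 0, "dy": 0, "dz": -40, "rx": 0, "ry": 0, "rz": 0},
    {"dx": 0, "dy": 0, "dz": -50, "rx": 0, "ry": 0, "rz": 0},
    {"dx": 0, "dy": 0, "dz": -50, "rx": 0, "ry": 0, "rz": 0},
    {"dx": 0, "dy": 0, "dz": -50, "rx": 0, "ry": 0, "rz": 0},
  ],
)

```text
clock: 33.93
tcp_pos: [0.5411, -0.0966, 0.1081]
orientation: [-2.042, -2.386, 0.0]
contact_force: [0.3, 0.2, -0.9]
grip_width: 0.0578
gripper_force: 64.7
```

```bash
python3 -c "
from h import *
held(); F=grab('wrist'); case(F,cloud(F))"
```

```text
33.93 [ 0.5411 -0.0966  0.1081] [-2.042 -2.386  0.   ] F [ 0.3  0.2 -0.9] w 0.0578 64.68474984169006 q [ 0.17  0.45 -0.13  1.96  0.08  0.74  0.14]
tool y ang 8.9
held [ 0.5428 -0.0966] [0.0738 0.0608] 9.3 14302 top dz mm 0.5973556759021198 off along tooly 1.6700240304299658 perp -0.2400242166825918 (world mm) [1.68704939 0.02135956]
case top (array([ 0.5378, -0.0687]), array([0.094 , 0.0355]), 9.1, 2869) posts (array([ 0.5419, -0.0973]), array([0.0765, 0.0755]), 8.5, 1178)
```

send_rows(
  deltas=[
    {"dx": 0.9, "dy": -0.6, "dz": -12, "rx": 0, "ry": 0, "rz": -0.1},
    {"dx": 0.9, "dy": -0.6, "dz": -26, "rx": 0, "ry": 0, "rz": -0.1},
    {"dx": 0.9, "dy": -0.6, "dz": -40, "rx": 0, "ry": 0, "rz": -0.1},
    {"dx": 0.9, "dy": -0.6, "dz": -50, "rx": 0, "ry": 0, "rz": -0.1},
    {"dx": 0.9, "dy": -0.6, "dz": -52, "rx": 0, "ry": 0, "rz": -0.1},
  ],
)

```text
clock: 34.45
tcp_pos: [0.5411, -0.0985, 0.0545]
orientation: [-2.045, -2.382, 0.002]
contact_force: [0.1, 0.4, -0.6]
grip_width: 0.0582
gripper_force: 68.1
```

send_rows(
  deltas=[
    {"dx": 0, "dy": 0, "dz": 0, "rx": 0, "ry": 0, "rz": 0},
    {"dx": 0, "dy": 0, "dz": 0, "rx": 0, "ry": 0, "rz": 0},
  ],
)

```text
clock: 34.62
tcp_pos: [0.5425, -0.0986, 0.0566]
orientation: [2.046, 2.383, 0.001]
contact_force: [0.3, -0.6, -0.4]
grip_width: 0.0579
gripper_force: 68.1
```

```bash
python3 -c "
from h import *
well()"
```

```text
34.62 [ 0.5425 -0.0986  0.0566] [2.046e+00 2.383e+00 1.000e-03] F [ 0.3 -0.6 -0.4] w 0.0579 68.09503474739358 q [ 0.16  0.53 -0.12  1.99  0.1   0.63  0.13]
tool y ang 8.7
28 ['75.3', '55.7', '50.2', '49.9', '50.4', '50.7', '50.7', '49.8', '50.6', '54.8', '77.4']
20 ['60.1', '57.4', '142.7', '142.3', '143.2', '57.8', '58.5', '142.6', '142.9', '59.0', '59.1']
4 ['79.5', '57.2', '57.5', '57.5', '57.6', '57.6', '57.9', '58.1', '58.2', '58.3', '78.6']
-8 ['71.4', '57.3', '57.4', '57.6', '57.7', '57.7', '57.9', '58.1', '58.1', '58.3', '70.6']
-20 ['57.0', '57.3', '57.5', '57.6', '57.6', '57.9', '58.1', '58.1', '58.2', '58.2', '58.7']
-28 ['57.0', '57.3', '57.2', '57.5', '57.6', '57.7', '57.7', '57.9', '58.1', '58.3', '58.6']
```

send_rows(
  deltas=[
    {"dx": 0, "dy": 0, "dz": -2.5, "rx": 0, "ry": 0, "rz": 0},
    {"dx": 0, "dy": 0, "dz": -2.5, "rx": 0, "ry": 0, "rz": 0},
  ],
)

```text
clock: 34.83
tcp_pos: [0.5424, -0.0986, 0.0541]
orientation: [2.046, 2.383, 0.001]
contact_force: [-0.4, -0.7, -2.1]
grip_width: 0.0581
gripper_force: 68.1
```

send_rows(
  deltas=[
    {"dx": 0, "dy": 0, "dz": 0, "rx": 0, "ry": 0, "rz": 0},
    {"dx": 0, "dy": 0, "dz": 0, "rx": 0, "ry": 0, "rz": 0},
    {"dx": 0, "dy": 0, "dz": 0, "rx": 0, "ry": 0, "rz": 0},
    {"dx": 0, "dy": 0, "dz": 0, "rx": 0, "ry": 0, "rz": 0},
  ],
  jaw=70,
)

```text
clock: 35.17
tcp_pos: [0.5423, -0.0986, 0.054]
orientation: [2.046, 2.383, 0.0]
contact_force: [-0.4, -0.3, -0.2]
grip_width: 0.0698
gripper_force: 0.0
```

```bash
python3 -c "
from h import *
well()"
```

```text
35.17 [ 0.5423 -0.0986  0.054 ] [2.046 2.383 0.   ] F [-0.4 -0.3 -0.2] w 0.0698 0.0 q [ 0.16  0.53 -0.12  1.99  0.1   0.63  0.13]
tool y ang 8.7
28 ['75.6', '51.6', '47.7', '47.1', '47.6', '47.3', '46.7', '47.8', '47.7', '52.7', '77.6']
20 ['61.4', '54.3', '140.5', '140.1', '140.4', '53.7', '54.4', '140.2', '140.4', '54.8', '61.0']
4 ['53.6', '53.7', '53.6', '53.7', '53.8', '53.7', '53.6', '53.8', '53.9', '53.7', '53.6']
-8 ['53.5', '53.6', '53.7', '53.7', '53.7', '53.6', '53.7', '53.7', '53.8', '53.7', '53.5']
-20 ['56.9', '53.7', '53.7', '53.7', '53.8', '53.8', '53.6', '53.7', '53.7', '53.7', '60.9']
-28 ['56.5', '53.7', '53.6', '53.4', '53.6', '53.7', '53.5', '53.6', '53.7', '53.6', '58.5']
```

Second is flat at 53.7 mm. Now the red-dot filter.

send_rows(
  deltas=[
    {"dx": 0, "dy": 0, "dz": 30, "rx": 0, "ry": 0, "rz": 0},
    {"dx": 0, "dy": 0, "dz": 70, "rx": 0, "ry": 0, "rz": 0},
    {"dx": 0, "dy": 0, "dz": 105, "rx": 0, "ry": 0, "rz": 0},
    {"dx": -6, "dy": 30, "dz": 125, "rx": 0, "ry": 0, "rz": -4},
    {"dx": -14, "dy": 68, "dz": 127, "rx": 0, "ry": 0, "rz": -8},
  ],
  jaw=80,
)

```text
clock: 35.63
tcp_pos: [0.5314, -0.0334, 0.1857]
orientation: [2.214, 2.218, 0.009]
contact_force: [0.4, 1.0, 0.6]
grip_width: 0.0802
gripper_force: 0.0
```

send_rows(
  deltas=[
    {"dx": -8, "dy": 39, "dz": 0, "rx": 0, "ry": 0, "rz": -4},
    {"dx": -17, "dy": 78, "dz": 0, "rx": 0, "ry": 0, "rz": -8},
    {"dx": -26, "dy": 117, "dz": 0, "rx": 0, "ry": 0, "rz": -12},
    {"dx": -35, "dy": 156, "dz": 0, "rx": 0, "ry": 0, "rz": -16},
    {"dx": -44, "dy": 195, "dz": 0, "rx": 0, "ry": 0, "rz": -17},
  ],
)

```text
clock: 36.05
tcp_pos: [0.4834, 0.1661, 0.1811]
orientation: [2.517, 1.879, 0.001]
contact_force: [0.3, -0.2, 0.5]
grip_width: 0.0802
gripper_force: 0.0
```

send_rows(
  deltas=[
    {"dx": -8, "dy": 39, "dz": 0, "rx": 0, "ry": 0, "rz": 0},
    {"dx": -17, "dy": 78, "dz": 0, "rx": 0, "ry": 0, "rz": 0},
    {"dx": -26, "dy": 117, "dz": 0, "rx": 0, "ry": 0, "rz": 0},
    {"dx": -35, "dy": 156, "dz": 0, "rx": 0, "ry": 0, "rz": 0},
    {"dx": -44, "dy": 195, "dz": 0, "rx": 0, "ry": 0, "rz": 0},
  ],
)

```text
clock: 36.47
tcp_pos: [0.4394, 0.3612, 0.181]
orientation: [2.514, 1.884, 0.0]
contact_force: [0.7, 0.0, 0.0]
grip_width: 0.0797
gripper_force: 0.0
```

send_rows(
  deltas=[
    {"dx": -4, "dy": 22, "dz": 0, "rx": 0, "ry": 0, "rz": 0},
    {"dx": -4, "dy": 22, "dz": 0, "rx": 0, "ry": 0, "rz": 0},
    {"dx": -4, "dy": 22, "dz": 0, "rx": 0, "ry": 0, "rz": 0},
    {"dx": -4, "dy": 22, "dz": 0, "rx": 0, "ry": 0, "rz": 0},
  ],
)

```text
clock: 36.8
tcp_pos: [0.4365, 0.3802, 0.1805]
orientation: [2.514, 1.882, -0.001]
contact_force: [-0.2, -0.5, 0.2]
grip_width: 0.08
gripper_force: 0.0
```

```bash
python3 -c "
from h import *
filt()"
```

```text
36.8 [0.4365 0.3802 0.1805] [ 2.514e+00  1.882e+00 -1.000e-03] F [-0.2 -0.5  0.2] w 0.08 0.0 q [-0.63  0.4  -0.25  1.84  0.12  0.92 -1.22]
tool y ang -16.35
filter [0.4374 0.3784] [0.0602 0.0595] -15.0 3338 -> dx dy mm [ 0.93741394 -1.77937407] rz [np.float64(1.4), np.float64(91.4), np.float64(-178.6), np.float64(-88.6)]
```

send_rows(
  deltas=[
    {"dx": 0.9, "dy": -1.8, "dz": -38, "rx": 0, "ry": 0, "rz": 1.4},
    {"dx": 0.9, "dy": -1.8, "dz": -76, "rx": 0, "ry": 0, "rz": 1.4},
    {"dx": 0.9, "dy": -1.8, "dz": -114, "rx": 0, "ry": 0, "rz": 1.4},
    {"dx": 0.9, "dy": -1.8, "dz": -140, "rx": 0, "ry": 0, "rz": 1.4},
    {"dx": 0.9, "dy": -1.8, "dz": -148, "rx": 0, "ry": 0, "rz": 1.4},
  ],
  jaw=72,
)

```text
clock: 37.27
tcp_pos: [0.4359, 0.3755, 0.0288]
orientation: [2.492, 1.91, -0.011]
contact_force: [-0.3, 0.2, 0.9]
grip_width: 0.072
gripper_force: 0.0
```

send_rows(
  deltas=[
    {"dx": 0, "dy": 0, "dz": -10, "rx": 0, "ry": 0, "rz": 0},
    {"dx": 0, "dy": 0, "dz": -18, "rx": 0, "ry": 0, "rz": 0},
    {"dx": 0, "dy": 0, "dz": -22, "rx": 0, "ry": 0, "rz": 0},
    {"dx": 0, "dy": 0, "dz": -22, "rx": 0, "ry": 0, "rz": 0},
    {"dx": 0, "dy": 0, "dz": -22, "rx": 0, "ry": 0, "rz": 0},
  ],
)

```text
clock: 37.68
tcp_pos: [0.4376, 0.3801, 0.0118]
orientation: [-2.491, -1.914, -0.003]
contact_force: [0.1, 0.2, 0.1]
grip_width: 0.072
gripper_force: 0.0
```

```bash
python3 -c "
from h import *
filt()"
```

```text
37.68 [0.4376 0.3801 0.0118] [-2.491 -1.914 -0.003] F [0.1 0.2 0.1] w 0.072 0.0 q [-0.67  0.64 -0.2   1.93  0.21  0.6  -1.27]
tool y ang -14.91
filter [0.4373 0.3785] [0.0605 0.0604] -15.2 13453 -> dx dy mm [-0.33298873 -1.58259566] rz [np.float64(-0.3), np.float64(89.7), np.float64(179.7), np.float64(-90.3)]
```

send_rows(
  deltas=[
    {"dx": 0, "dy": -1.5, "dz": -3, "rx": 0, "ry": 0, "rz": -0.3},
    {"dx": 0, "dy": -1.5, "dz": -3.5, "rx": 0, "ry": 0, "rz": -0.3},
    {"dx": 0, "dy": -1.5, "dz": -3.5, "rx": 0, "ry": 0, "rz": -0.3},
  ],
)

```text
clock: 37.98
tcp_pos: [0.4371, 0.378, 0.0075]
orientation: [2.496, 1.908, 0.0]
contact_force: [-1.0, -1.0, 0.4]
grip_width: 0.0719
gripper_force: 0.0
```

send_rows(
  deltas=[
    {"dx": 0, "dy": 0, "dz": 0, "rx": 0, "ry": 0, "rz": 0},
    {"dx": 0, "dy": 0, "dz": 0, "rx": 0, "ry": 0, "rz": 0},
    {"dx": 0, "dy": 0, "dz": 0, "rx": 0, "ry": 0, "rz": 0},
    {"dx": 0, "dy": 0, "dz": 0, "rx": 0, "ry": 0, "rz": 0},
  ],
  jaw=45,
  newtons=60,
)

```text
clock: 38.32
tcp_pos: [0.4372, 0.3782, 0.008]
orientation: [2.496, 1.908, 0.001]
contact_force: [-1.3, -1.7, 4.9]
grip_width: 0.0582
gripper_force: 64.4
```

send_rows(
  deltas=[
    {"dx": 0, "dy": 0, "dz": 10, "rx": 0, "ry": 0, "rz": 0},
    {"dx": 0, "dy": 0, "dz": 45, "rx": 0, "ry": 0, "rz": 0},
    {"dx": 0, "dy": 0, "dz": 85, "rx": 0, "ry": 0, "rz": 0},
    {"dx": 0, "dy": 0, "dz": 125, "rx": 0, "ry": 0, "rz": 0},
    {"dx": 0, "dy": 0, "dz": 150, "rx": 0, "ry": 0, "rz": 0},
  ],
)

```text
clock: 38.73
tcp_pos: [0.4378, 0.3792, 0.1619]
orientation: [-2.495, -1.908, -0.007]
contact_force: [0.8, 0.3, -0.7]
grip_width: 0.058
gripper_force: 64.9
```

```bash
python3 -c "
from h import *
held()"
```

```text
38.73 [0.4378 0.3792 0.1619] [-2.495 -1.908 -0.007] F [ 0.8  0.3 -0.7] w 0.058 64.94574308395386 q [-0.62  0.42 -0.25  1.85  0.13  0.88 -1.21]
tool y ang -15.19
held [0.4393 0.3789] [0.0608 0.0782] -14.7 14592 top dz mm 1.644116659768824 off along tooly 1.5084054248645533 perp 0.12408375204011406 (world mm) [ 1.48820595 -0.27554808]
```

send_rows(
  deltas=[
    {"dx": 9, "dy": -39, "dz": 0, "rx": 0, "ry": 0, "rz": 4},
    {"dx": 17, "dy": -78, "dz": 0, "rx": 0, "ry": 0, "rz": 8},
    {"dx": 26, "dy": -117, "dz": 0, "rx": 0, "ry": 0, "rz": 12},
    {"dx": 35, "dy": -156, "dz": 0, "rx": 0, "ry": 0, "rz": 16},
    {"dx": 44, "dy": -195, "dz": 0, "rx": 0, "ry": 0, "rz": 20},
  ],
)

```text
clock: 39.2
tcp_pos: [0.4809, 0.1812, 0.1576]
orientation: [2.122, 2.317, 0.0]
contact_force: [0.5, 0.2, -0.1]
grip_width: 0.0579
gripper_force: 64.9
```

send_rows(
  deltas=[
    {"dx": 9, "dy": -39, "dz": 0, "rx": 0, "ry": 0, "rz": 4},
    {"dx": 17, "dy": -78, "dz": 0, "rx": 0, "ry": 0, "rz": 4},
    {"dx": 26, "dy": -117, "dz": 0, "rx": 0, "ry": 0, "rz": 4},
    {"dx": 35, "dy": -156, "dz": 0, "rx": 0, "ry": 0, "rz": 4},
    {"dx": 44, "dy": -195, "dz": 0, "rx": 0, "ry": 0, "rz": 4},
  ],
)

```text
clock: 39.62
tcp_pos: [0.5249, -0.0139, 0.1577]
orientation: [2.044, 2.385, 0.0]
contact_force: [1.2, 0.3, -1.0]
grip_width: 0.0579
gripper_force: 64.9
```

send_rows(
  deltas=[
    {"dx": 9, "dy": -39, "dz": 0, "rx": 0, "ry": 0, "rz": 0},
    {"dx": 17, "dy": -78, "dz": 0, "rx": 0, "ry": 0, "rz": 0},
    {"dx": 17, "dy": -85, "dz": -15, "rx": 0, "ry": 0, "rz": 0},
    {"dx": 17, "dy": -85, "dz": -35, "rx": 0, "ry": 0, "rz": 0},
    {"dx": 17, "dy": -85, "dz": -45, "rx": 0, "ry": 0, "rz": 0},
  ],
)

```text
clock: 40.03
tcp_pos: [0.5408, -0.0982, 0.1108]
orientation: [-2.046, -2.382, 0.002]
contact_force: [0.2, 0.6, -1.9]
grip_width: 0.0583
gripper_force: 64.9
```

send_rows(
  deltas=[
    {"dx": 0, "dy": 0, "dz": 0, "rx": 0, "ry": 0, "rz": 0},
    {"dx": 0, "dy": 0, "dz": 0, "rx": 0, "ry": 0, "rz": 0},
    {"dx": 0, "dy": 0, "dz": 0, "rx": 0, "ry": 0, "rz": 0},
    {"dx": 0, "dy": 0, "dz": 0, "rx": 0, "ry": 0, "rz": 0},
  ],
)

```text
clock: 40.37
tcp_pos: [0.5428, -0.0962, 0.1134]
orientation: [2.042, 2.386, 0.002]
contact_force: [-0.1, -0.4, -0.9]
grip_width: 0.058
gripper_force: 64.9
```

```bash
python3 -c "
from h import *
held(); F=grab('wrist'); case(F,cloud(F))"
```

```text
40.37 [ 0.5428 -0.0962  0.1134] [2.042e+00 2.386e+00 2.000e-03] F [-0.1 -0.4 -0.9] w 0.058 64.88211035728455 q [ 0.21  0.44 -0.18  1.96  0.11  0.75  0.12]
tool y ang 8.87
held [ 0.543 -0.096] [0.0771 0.0607] 9.0 14661 top dz mm 1.6644173234386384 off along tooly 0.25854629741291496 perp 0.15833395219118865 (world mm) [0.23104088 0.19630573]
case top (array([ 0.5379, -0.0693]), array([0.0939, 0.0362]), 8.9, 2695) posts (array([ 0.5422, -0.0972]), array([0.0763, 0.0754]), 8.8, 1101)
```

send_rows(
  deltas=[
    {"dx": -0.4, "dy": -1.2, "dz": -12, "rx": 0, "ry": 0, "rz": -0.1},
    {"dx": -0.4, "dy": -1.2, "dz": -25, "rx": 0, "ry": 0, "rz": -0.1},
    {"dx": -0.4, "dy": -1.2, "dz": -38, "rx": 0, "ry": 0, "rz": -0.1},
    {"dx": -0.4, "dy": -1.2, "dz": -46, "rx": 0, "ry": 0, "rz": -0.1},
    {"dx": -0.4, "dy": -1.2, "dz": -49, "rx": 0, "ry": 0, "rz": -0.1},
  ],
)

```text
clock: 40.88
tcp_pos: [0.5405, -0.098, 0.0619]
orientation: [-2.045, -2.382, 0.002]
contact_force: [-11.3, 1.0, 28.7]
grip_width: 0.0582
gripper_force: 68.1
```

send_rows(
  deltas=[
    {"dx": 0, "dy": 0, "dz": 0, "rx": 0, "ry": 0, "rz": 0},
    {"dx": 0, "dy": 0, "dz": 0, "rx": 0, "ry": 0, "rz": 0},
  ],
)

```text
clock: 41.05
tcp_pos: [0.5418, -0.0981, 0.0633]
orientation: [2.046, 2.383, 0.0]
contact_force: [-0.8, 0.3, -0.3]
grip_width: 0.0581
gripper_force: 64.9
```

```bash
python3 -c "
from h import *
well()"
```

```text
41.05 [ 0.5418 -0.0981  0.0633] [2.046 2.383 0.   ] F [-0.8  0.3 -0.3] w 0.0581 64.91150736808777 q [ 0.2   0.52 -0.16  1.98  0.13  0.65  0.1 ]
tool y ang 8.7
28 ['73.1', '64.5', '59.0', '58.3', '58.8', '58.4', '58.8', '58.8', '59.1', '64.7', '76.7']
20 ['65.4', '124.3', '149.2', '149.2', '65.6', '64.9', '149.8', '149.1', '149.2', '65.6', '65.3']
4 ['85.3', '64.9', '64.8', '64.9', '64.8', '65.0', '64.9', '65.0', '64.9', '65.0', '85.8']
-8 ['76.1', '65.0', '64.9', '64.8', '64.9', '64.9', '64.9', '65.1', '64.9', '65.0', '77.6']
-20 ['65.0', '64.9', '65.0', '65.0', '64.9', '64.9', '65.0', '64.8', '64.9', '64.9', '65.1']
-28 ['64.8', '64.9', '64.8', '64.8', '64.8', '64.8', '64.7', '64.7', '65.0', '64.9', '64.9']
```

Held flat about 1 mm above the stack. Release and rise clear.

send_rows(
  deltas=[
    {"dx": 0, "dy": 0, "dz": 0, "rx": 0, "ry": 0, "rz": 0},
    {"dx": 0, "dy": 0, "dz": 0, "rx": 0, "ry": 0, "rz": 0},
    {"dx": 0, "dy": 0, "dz": 0, "rx": 0, "ry": 0, "rz": 0},
    {"dx": 0, "dy": 0, "dz": 0, "rx": 0, "ry": 0, "rz": 0},
  ],
  jaw=70,
)

```text
clock: 41.43
tcp_pos: [0.5419, -0.0981, 0.0636]
orientation: [2.046, 2.383, 0.001]
contact_force: [0.2, 0.8, -0.0]
grip_width: 0.0703
gripper_force: 0.0
```

send_rows(
  deltas=[
    {"dx": 0, "dy": 0, "dz": 30, "rx": 0, "ry": 0, "rz": 0},
    {"dx": 0, "dy": 0, "dz": 65, "rx": 0, "ry": 0, "rz": 0},
    {"dx": 0, "dy": 0, "dz": 105, "rx": 0, "ry": 0, "rz": 0},
    {"dx": 0, "dy": 0, "dz": 145, "rx": 0, "ry": 0, "rz": 0},
    {"dx": 0, "dy": 0, "dz": 150, "rx": 0, "ry": 0, "rz": 0},
  ],
)

```text
clock: 41.85
tcp_pos: [0.5455, -0.0984, 0.2207]
orientation: [2.041, 2.376, 0.01]
contact_force: [1.0, -0.2, -0.5]
grip_width: 0.07
gripper_force: 0.0
```

send_rows(
  deltas=[
    {"dx": 0, "dy": 0, "dz": 0, "rx": 0, "ry": 0, "rz": 0},
    {"dx": 0, "dy": 0, "dz": 0, "rx": 0, "ry": 0, "rz": 0},
    {"dx": 0, "dy": 0, "dz": 0, "rx": 0, "ry": 0, "rz": 0},
    {"dx": 0, "dy": 0, "dz": 0, "rx": 0, "ry": 0, "rz": 0},
  ],
)

```text
clock: 42.18
tcp_pos: [0.5404, -0.098, 0.2114]
orientation: [-2.045, -2.381, 0.003]
contact_force: [-0.1, -0.4, -0.7]
grip_width: 0.07
gripper_force: 0.0
```

```bash
python3 - <<'E'
from h import *
F,P,u,v,Z=well(); m=(abs(Z-64)<2.5)&(abs(u)<40)&(abs(v)<40); hsv=cv2.cvtColor(F["frame"],cv2.COLOR_BGR2HSV); print("stack top",rect(P,m)); case(F,P); lines()
for n in("side","scene"):
    f=grab(n); whites(n,f,cloud(f))
    p=cloud(f); h=cv2.cvtColor(f["frame"],cv2.COLOR_BGR2HSV); q=(np.hypot(p[...,0]-.411,p[...,1]+.286)<.06)&(p[...,2]>.025)&(p[...,2]<.038)
    if q.sum()>20: print(n,"brick",rect(p,q))
E
```

```text
42.18 [ 0.5404 -0.098   0.2114] [-2.045 -2.381  0.003] F [-0.1 -0.4 -0.7] w 0.07 0.0 q [ 0.22  0.32 -0.19  1.88  0.07  0.96  0.15]
tool y ang 8.7
28 ['64.2', '63.7', '62.5', '59.8', '62.3', '60.4', '62.0', '62.4', '62.6', '63.4', '64.4']
20 ['276.8', '296.0', '297.7', '298.4', '64.4', '63.6', '299.5', '297.6', '297.7', '285.3', '275.2']
4 ['63.7', '63.7', '63.7', '63.7', '63.7', '63.9', '63.7', '63.7', '64.0', '63.8', '63.8']
-8 ['63.2', '63.6', '63.7', '63.5', '63.8', '63.8', '63.9', '63.7', '63.6', '63.8', '63.8']
-20 ['63.4', '63.6', '63.7', '63.8', '63.8', '63.6', '63.8', '63.7', '63.8', '63.5', '63.6']
-28 ['63.8', '63.5', '63.7', '63.6', '63.3', '63.5', '63.6', '63.6', '63.4', '63.6', '63.8']
stack top (array([ 0.5422, -0.0968]), array([0.0746, 0.0747]), 8.7, 3963)
case top (array([ 0.5423, -0.0972]), array([0.0938, 0.0925]), 8.6, 1768) posts (array([ 0.5423, -0.0974]), array([0.0763, 0.0757]), 8.7, 645)
vise x mm: {'orange': 47.7, 'red': 47.3} (blue nominal 82.5, red 47.5)
side white [395. 349.] [ 0.5741 -0.4162] [0.0836 0.0158] 22.4 259 z 0.0039
side white [374. 393.] [ 0.4768 -0.4572] [0.0234 0.0159] 21.8 90 z 0.0037
side brick (array([ 0.4099, -0.287 ]), array([0.0707, 0.0405]), 9.3, 668)
scene white [288. 303.] [0.7544 0.1148] [0.0208 0.1136] 42.3 180 z 0.0062
scene brick (array([ 0.4148, -0.2822]), array([0.0723, 0.0411]), 9.3, 197)
```

Three filters stacked flat, none left on the table; case, pointer and brick are in place. Handing in.

```bash
python3 -c "
from h import *
print(r.hand_in())"
```

```text
the job is handed in; nothing more can be done
None
```

The job is handed in (no result came back): in my last measurements the vise pointer is on the red line, the brick is flat mid-mat, the case is seated against rail and fixed jaw, and the three filters found lie flat in it. The green-dot filter slipped in the grip and dropped the last few centimetres into the well, landing flat.

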